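Turn the last crispbread on the oven tray

ROBOT

A 6-joint arm with a two-finger parallel gripper is mounted at the origin on a cart in front of the work surface, level with it; the furniture and walls round the work are solid. World frame = base frame: x ahead of the robot, y to its left, z up, the work surface at z = 0. Lengths are in mm, angles in rad, forces in N, time in s.
With the tool pointing down it reaches from about 250 to 800 mm from the base axis. Payload 8.5 kg.
Tool frame: the origin (TCP) lies where the fingers leave the gripper's body, on its centre line; the fingertips stand 73 mm ahead of it and the grasp point (between the pads) lies 54 mm ahead of it (robot.tips_ahead is the distance from the TCP to the fingertips, in mm); z points along the fingers, y is the direction in which the jaws open and shut (so a half turn about z gives the same grasp; the last joint's range is limited). The gripper opens to 85 mm and grips with 20 to 120 N. Pads are 22 mm wide; open, the fingers measure 114 mm over their backs; the gripper's body (76 mm by 85 mm) begins 54 mm behind the grasp point. The pads swing forward as they close: fully open they stand 13 mm farther back than shut.
Start: joints at [1.195, 0.238, -0.013, 1.319, 0, 1.571], TCP at [192.669, 488.329, 303.876] pointing down, gripper open.
Joint ranges: [-2.66, 2.66], [-1.03, 1.9], [-1.14, 1.46], [-1.82, 2.27], [-1.45, 1.34], [-3.14, 3.14]. Speed limits (rad/s): [2.22, 2.22, 2.79, 3.14, 3.14, 3.14].

INTERFACE

Orientations are given as a 3x3 rotation matrix whose columns are the frame's x, y, z axes.
In Python, from cell import readout, optics, robot gives the robot as it stands.
- The arm moves only by the tool carry_out, never from a script. Its argument "steps" is a list of rows, each a list of 7 numbers: the shift along the tool's x, y, z in mm, then the turn, a rotation vector about the tool's x, y, z in rad, then the finger opening in mm, from 0 to 85.4. In form: [[x, y, z, rx, ry, rz, fingers], ...]. A call has 1 to 20 rows; each row shifts and turns the commanded pose from where the row before left it, along the tool's axes as they then stand; what a row does not reach is not made up. A row lasts 1/10 s, in which the tool goes at most 50 mm and 8.59 degrees, less where a joint would pass 70% of its speed; a pose out of reach is approached as far as the arm can. A call with a gripper value outside its range is refused whole. The fingers move at their own pace and stop on an object; "newtons" is the grip in N (left out, the last holds). Time passes only in rows, so rows that do not move let the fingers close. It gives the time, the measured TCP pose, the force and the opening at its end, in the units of the state.
- readout.get_obs(): the state, without advancing time (a new reading comes with each control period).
- optics.get_image(name): name is "scene" or "top" or "wrist"; returns a dict with "img" (400x640x3 uint8, red, green, blue), "K" (3x3 intrinsics, pixels), "R" (3x3) and "t" (3): a world point X has camera coordinates R X + t; the wrist camera has in their place "tool_from_camera" (4x4, takes a point from camera to tool coordinates, whose origin is the TCP and whose axes are the flange's). Camera axes: x right, y down, z forward; pixel columns grow to the right and rows downward; lengths in mm; the calibration is good to about 2 mm. A picture is of the moment at which its call begins: read the wrist's pose just before it. There is no depth.
- robot.job_done(): hands the job in, once; it reports no verdict.
The state is a dict: "clock": time; "joints": joint angles; "qd": joint speeds; "tau": joint torques, N m; "position": TCP position; "orientation": TCP orientation; "force": force on the tool from outside, world axes, zero at the start; "ft_torque": the same for the moment, N m; "finger_gap": opening from 0.0 (shut) to 1.0 (fully open).
Only numpy, scipy, OpenCV 4.12 (cv2) and the standard library are available. Lean on these libraries where they do the work, as an engineer would, in place of code of your own. Each camera call takes 0.05 s, during which the arm holds its last target.

TASK

Halfway through drying the rye crispbreads, the one on the oven tray that still has its dimpled side up must be turned. Pick up the slotted turner by its handle, slip its blade under that crispbread, lift it clear of the tray and flip it over low above the tray with a turn of the wrist, so that it lies flat in the tray dimples down; never touch it with the fingers. Then stand the turner back on the worktop clear of the tray, blade flat, and leave everything else, the crispbread that is already turned included, where it is.

Things in the scene. Friction and masses are not known exactly. Their poses are not given: they have to be found in the camera images.
- oven_tray: Dark fixed oven tray lined with a grey silicone mat that grips: a leaning bread's edge hardly slides. Origin: centre of its underside; 236 mm along x, 301 along y. Mat's top 6 mm, rim's top 20 mm above the worktop; rim's inner faces at x = +-99, y = +-132 mm. The breads lie side by side in its -y half (robot's right), near x = +48 and -48 mm (either way). A bread pushed to the -y rim stops.
- crispbread: The one to turn: rigid brown square, 84 x 84 x 12 mm, 30 to 65 g, loose, sides nearly parallel to the tray's. Origin: its centre, at half thickness (12 mm above the worktop in the tray). z points out of its dimpled face (5 x 5 dimples, up at first); the other face is plain. Edges bevelled: each face is flat for 70 x 70 mm, the lowest 4 mm of edge slope at 30 degrees: a thin blade rides under.
- done_crispbread: The other crispbread on the tray, of the same size, already turned: dimples down, plain face up (its z axis, out of the dimples, points down). It stays as it is.
- turner: Slotted steel turner with a cranked black handle, 120 g, loose, standing in balance on its blade right of the tray; it stands so again when let go. Origin: centre of the blade's underside; x to the front edge, z up. Blade flat, 100 mm long (x -50 to +50), 70 mm wide, 2 mm thick. Neck and straight handle rise at 45 degrees, up and back in the x-z plane, from x = -46, z = 2 mm.
- turner_grip (a point): Where to pinch the handle across the turner's y: on its axis 85 mm up from the blade's back (x = -106, z = 62 mm in the turner's frame). Handle 20 mm wide across y, 17 mm thick, axis from 32 to 127 mm up the line. A gripper pointing along the handle leans 45 degrees when the blade is level, and about 50 the other way when the blade is just past upright, front edge down.
- turner_tip (a point): Middle of the front edge of the blade, on its underside: x = 50 mm in the turner's frame.
- salt_shaker: White and clear salt shaker, 44 mm across and 90 mm high, loose, standing behind the tray; origin at the centre of its base. Stays.

How it is judged:
By the outcome, as a careful person would: the job done as asked, in the order asked, and still so for the second after the job is handed in, with the robot touching nothing.
It also fails if it takes over 70 s, if anything falls off the work surface, if the arm or the gripper's body presses on something with over 40 N, if the wrist force passes 120 N, or if a joint passes its speed limit or range.

## Working session

There is one attempt and no reset: what is moved stays moved. The work goes in short steps, Python scripts to look and compute and a tool call to move; the robot and the scene stay as the last step left them, time stands still between calls to the robot, and variables do not carry over. Pictures are saved under pics/ and viewed, and the job is handed in when it is done.

Besides the shell and the picture viewer there is one more tool, called after "Call:" in YAML: its name, and indented under it one key for each argument. carry_out: Moves the arm, as the interface text tells. Its arguments: {"type":"object","properties":{"steps":{"type":"array"},"newtons":{"type":"number"}},"required":["steps"]}

```bash
ls; mkdir -p pics
python3 - <<'E'
from cell import readout, optics, robot
import cv2, numpy as np
o=readout.get_obs(); print(o)
for n in ["scene","top","wrist"]:
    d=optics.get_image(n); cv2.imwrite(f"pics/a_{n}.png",d["img"][:,:,::-1])
    print(n,{k:np.round(v,3).tolist() for k,v in d.items() if k!="img"})
print([a for a in dir(robot) if a[0]!='_'])
E
```

```text
pics
{'clock': 0.0, 'joints': array([ 1.19498538e+00,  2.38813533e-01, -1.42212348e-02,  1.31918026e+00,
       -1.80951600e-05,  1.57081393e+00]), 'qd': array([-0.00031874,  0.00148178, -0.00058141, -0.00085134,  0.00107967,
        0.00182329]), 'tau': array([-2.04183794e-03, -5.38771391e+01,  3.46439910e+01,  1.81213079e-02,
        3.81864106e-05,  2.33942615e-05]), 'position': array([192.58822145, 488.09299582, 303.2732102 ]), 'orientation': array([[-9.30203838e-01,  3.67043002e-01, -5.03868444e-04],
       [ 3.67043348e-01,  9.30202893e-01, -1.32632960e-03],
       [-1.81201129e-05, -1.41869844e-03, -9.99998993e-01]]), 'force': array([-0.83282413, -0.9873359 ,  0.5191978 ]), 'ft_torque': array([-0.0414982 , -0.0120001 , -0.04363763]), 'finger_gap': 0.9960988672385881}
scene {'K': [[386.107, 0.0, 321.235], [0.0, 386.107, 202.911], [0.0, 0.0, 1.0]], 'R': [[-0.412, -0.911, 0.013], [-0.611, 0.265, -0.746], [0.676, -0.315, -0.666]], 't': [-21.17, 468.808, 389.666]}
top {'K': [[386.513, 0.0, 317.329], [0.0, 386.513, 203.995], [0.0, 0.0, 1.0]], 'R': [[0.028, -0.999, 0.032], [-0.986, -0.033, -0.162], [0.163, -0.027, -0.986]], 't': [-337.842, 556.521, 824.763]}
wrist {'K': [[289.66, 0.0, 324.521], [0.0, 289.66, 199.061], [0.0, 0.0, 1.0]], 'tool_from_camera': [[0.001, -0.966, -0.26, 65.316], [1.0, 0.001, 0.001, 0.066], [-0.0, -0.26, 0.966, -70.725], [0.0, 0.0, 0.0, 1.0]]}
['Unreachable', 'job_done', 'tips_ahead']
```

View pics/a_scene.png

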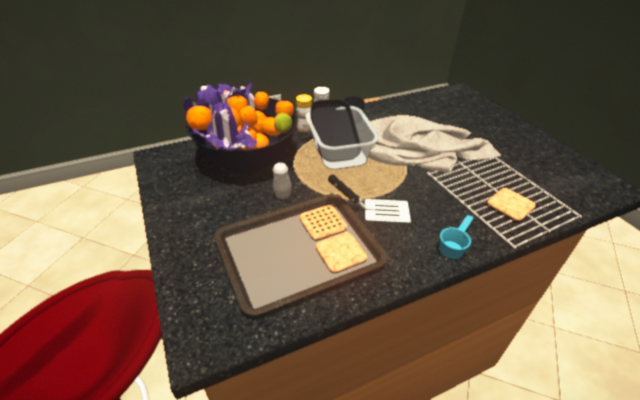

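View pics/a_top.png

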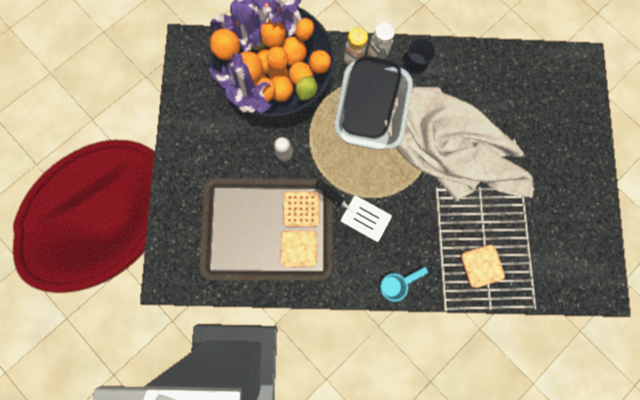

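View pics/a_wrist.png

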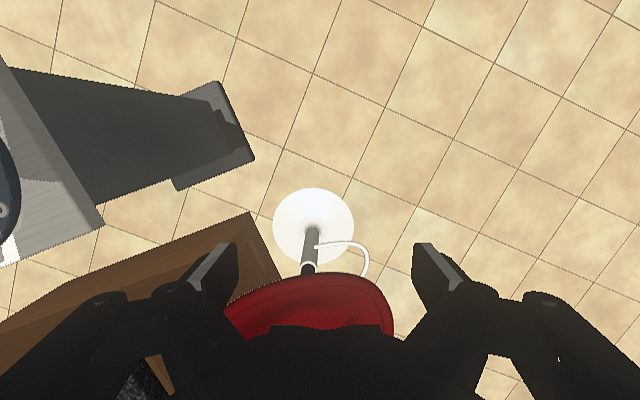

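Run:
```python
import cv2
a=cv2.imread("pics/a_top.png")[160:290,195:425]; cv2.imwrite("pics/b_top.png",cv2.resize(a,None,fx=3.45,fy=3.45,interpolation=cv2.INTER_CUBIC))
a=cv2.imread("pics/a_scene.png")[165:315,210:420]; cv2.imwrite("pics/b_scene.png",cv2.resize(a,None,fx=3.8,fy=3.8,interpolation=cv2.INTER_CUBIC))
```

```text
(no output)
```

View pics/b_top.png

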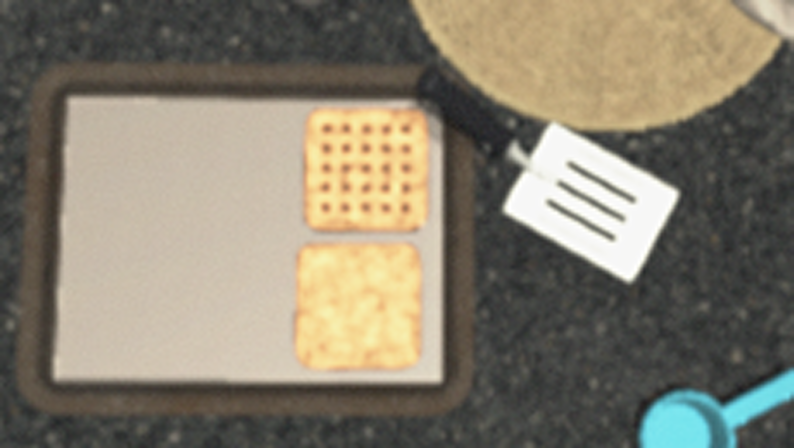

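View pics/b_scene.png

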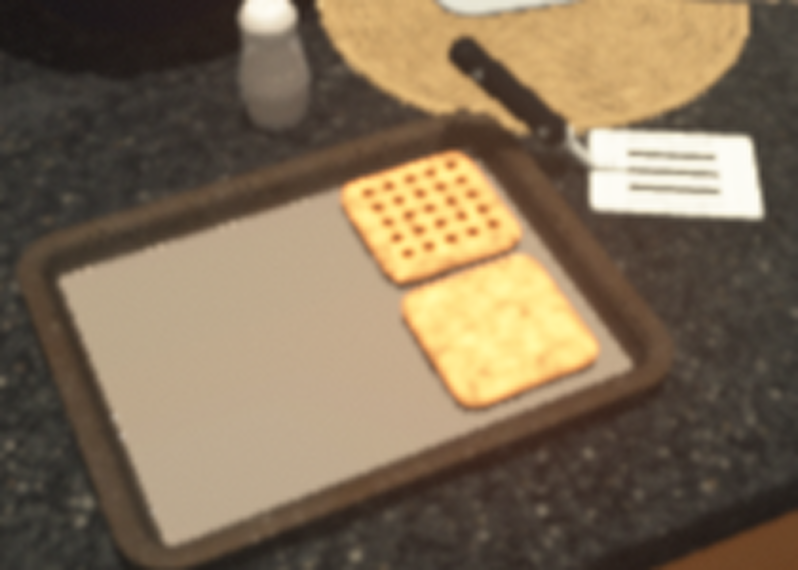

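```bash
cat > h.py <<'E'
import numpy as np, cv2
from cell import readout, optics, robot
T=optics.get_image
def ray(d,px):
    K,R,t=map(np.array,(d["K"],d["R"],d["t"]))
    c=-R.T@t; v=R.T@np.linalg.inv(K)@np.array([px[0],px[1],1.]); return c,v
def at(d,px,z):
    c,v=ray(d,px); return c+v*(z-c[2])/v[2]
def proj(d,X):
    K,R,t=map(np.array,(d["K"],d["R"],d["t"])); X=np.atleast_2d(X)
    p=(K@(R@X.T+t[:,None])).T; return p[:,:2]/p[:,2:]
def wristcam(d,o):
    M=np.eye(4);M[:3,:3]=o["orientation"];M[:3,3]=o["position"]
    C=np.linalg.inv(M@np.array(d["tool_from_camera"])); d=dict(d);d["R"]=C[:3,:3];d["t"]=C[:3,3];return d
E
python3 - <<'E'
from h import *
np.set_printoptions(precision=1,suppress=True)
d=T("top");s=T("scene")
f=lambda p:(p[0]/3.45+195-.3,p[1]/3.45+160-.3)
g=lambda p:(p[0]/3.8+210-.3,p[1]/3.8+165-.3)
for n,ps,z in [("mat",[(65,95),(445,97),(443,383),(52,383)],6),("dim",[(306,107),(429,109),(427,231),(304,231),(367,169)],18),("done",[(300,241),(421,241),(421,369),(297,367),(359,305)],18),("blade",[(553,122),(680,192),(632,283),(502,210)],2)]:
    q=np.array([at(d,f(p),z) for p in ps]);print(n,q[:,:2].tolist(),q.mean(0), np.linalg.norm(np.diff(q,axis=0),axis=1))
for n,ps,z in [("mat",[(58,275),(630,372),(168,545)],6),("dim",[(343,188),(463,150),(522,233),(400,284)],18),("done",[(403,300),(528,254),(600,355),(475,408)],18),("blade",[(590,129),(753,133),(764,217),(590,208)],2)]:
    q=np.array([at(s,g(p),z) for p in ps]);print(n,q[:,:2].tolist(),q.mean(0), np.linalg.norm(np.diff(q,axis=0),axis=1))
E
```

```text
mat [[606.1702626741254, -73.79399617136917], [613.8618655181585, -335.97930809644373], [417.7912154513031, -339.6198667628115], [410.54085994596494, -79.147646640797]] [ 512.1 -207.1    6. ] [262.3 196.1 260.6]
dim [[601.0851993977129, -240.60495845788685], [602.5857098297821, -324.70932688443725], [518.6583609630329, -325.65553285463756], [516.0562383888064, -242.85764651252143], [559.6296556957317, -283.73073926342846]] [ 559.6 -283.5   18. ] [84.1 83.9 82.8 59.7]
done [[509.2307288317946, -240.46326362334318], [511.76728375665743, -321.7970399488587], [426.62307648758076, -324.2109049757469], [425.617653224504, -242.07802918854588], [467.6376127917341, -281.59977762035464]] [ 468.2 -282.    18. ] [81.4 85.2 82.1 57.7]
blade [[599.5036540320423, -412.07687777899355], [553.0507751263042, -501.1754434871069], [488.9689363111635, -467.82762900322325], [536.5138478562318, -377.52853063775376]] [ 544.5 -439.7    2. ] [100.5  72.2 102.1]
mat [[608.8811292513991, -73.8813692684345], [419.6784273682199, -332.2579969805149], [416.75179703304275, -79.07245545369022]] [ 481.8 -161.7    6. ] [320.2 253.2]
dim [[599.0694031016449, -241.87217493524804], [601.1132497891708, -320.6573807920503], [524.0930257109092, -321.08621686851427], [515.8384045279607, -241.8664741180848]] [ 560.  -281.4   18. ] [78.8 77.  79.6]
done [[504.4250066094491, -238.64374344840417], [508.01936413770943, -316.6021504921358], [427.8192137169404, -317.4472471096825], [422.93107940725804, -242.4954311431544]] [ 465.8 -278.8   18. ] [78.  80.2 75.1]
blade [[602.9425164448875, -410.81220679529525], [558.599365802361, -503.4065853095254], [492.4067623686293, -466.7662467169422], [540.3260425353853, -375.8743632673631]] [ 548.6 -439.2    2. ] [102.7  75.7 102.8]
```

```bash
cat >> h.py <<'E'
from scipy.spatial.transform import Rotation as Ro
np.set_printoptions(precision=4,suppress=True)
def pose(o=None):
    o=o or readout.get_obs(); M=np.eye(4);M[:3,:3]=o["orientation"];M[:3,3]=o["position"];return M
def mk(front_heading,pitch,tip):
    """tool pose from turner heading (rad), pitch front-down (rad), tip position; nominal grip"""
    Rt=Ro.from_euler('ZY',[front_heading,pitch]).as_matrix()
    return tool_from_turner(Rt,np.array(tip)-Rt@[50,0,0])
s=np.sqrt(.5)
RT=np.array([[-s,0,s],[0,1,0],[-s,0,-s]]) # tool axes in turner frame (columns)
def tool_from_turner(Rt,c):
    M=np.eye(4); M[:3,:3]=Rt@RT; M[:3,3]=c+Rt@np.array([-106,0,62])-54*M[:3,2]; return M
def rows(A,B,N):
    D=np.linalg.inv(A)@B; w=Ro.from_matrix(D[:3,:3]).as_rotvec()/N; r=Ro.from_rotvec(w).as_matrix()
    S=sum(np.linalg.matrix_power(r,k) for k in range(N)); d=np.linalg.solve(S,D[:3,3])
    P=[A.copy()];E=np.eye(4);E[:3,:3]=r;E[:3,3]=d
    for k in range(N):P.append(P[-1]@E)
    print(N,"x",np.round(d,2).tolist(),np.round(w,4).tolist(),"|step %.1f mm %.2f deg"%(np.linalg.norm(d),np.degrees(np.linalg.norm(w))))
    print("  mid",P[N//2][:3,3].round(0),"end",P[-1][:3,3].round(1)); return P
E
python3 - <<'E'
from h import *
A=pose()
hd=np.radians(-117.1)
Rt=Ro.from_euler('Z',hd).as_matrix()
G=tool_from_turner(Rt,np.array([546.5,-439.5,0]))
print(G)
yaw=-95.6
Z=np.eye(4);Z[:3,:3]=Ro.from_euler('Z',np.radians(yaw)).as_matrix()
B=Z@A; print(B)
rows(A,B,20)
Pre=G.copy();Pre[:3,3]-=110*G[:3,2]
rows(B,Pre,20)
d=T("top")
for n,p,z in [("shaker",(283,160),0),("cup",(395,290),0),("cuphandle",(428,270),30),("rack",(437,200),0),("cork",(370,196),0)]: print(n,at(d,p,z))
s_=T("scene")
for n,p,z in [("shaker",(283,198),0),("cup",(453,257),0),("cuphandle",(470,219),30),("racknear",(512,243),0),("cork",(350,198),0)]: print(n,at(s_,p,z))
E
```

```text
[[   0.3221    0.8902   -0.3221  612.1822]
 [   0.6295   -0.4555   -0.6295 -311.1458]
 [  -0.7071    0.       -0.7071  100.1838]
 [   0.        0.        0.        1.    ]]
[[   0.456     0.89     -0.0006  467.1013]
 [   0.89     -0.456     0.0003 -239.3602]
 [  -0.       -0.0007   -1.      303.5965]
 [   0.        0.        0.        1.    ]]
20 x [-43.74, -1.83, 0.0] [0.0, 0.0001, 0.0834] |step 43.8 mm 4.78 deg
  mid [491. 185. 304.] end [ 467.1 -239.4  303.6]
20 x [6.17, 8.09, 4.5] [-0.0, -0.0393, -0.0] |step 11.1 mm 2.25 deg
  mid [ 563. -230.  249.] end [ 647.6 -241.9  178. ]
shaker [ 680.8187 -235.2851    0.    ]
cup [ 378.1741 -508.5364    0.    ]
cuphandle [ 426.2129 -577.4297   30.    ]
rack [ 594.5023 -612.1143    0.    ]
cork [ 598.8228 -448.7527    0.    ]
shaker [ 685.3927 -232.4294    0.    ]
cup [ 372.1743 -489.4593    0.    ]
cuphandle [ 426.0946 -569.4666   30.    ]
racknear [ 352.565  -631.0351    0.    ]
cork [ 621.3292 -380.1282    0.    ]
```

Call:
carry_out:
  steps:
    - [0,0,0,0,0,0.1,85]
    - [0,0,0,0,0,0.1,85]

```text
clock: 0.55
position: [192.7, 488.3, 303.8]
orientation: [[-0.837, 0.548, -0.0], [0.548, 0.837, -0.0], [-0.0, -0.0, -1.0]]
force: [-0.1, -0.4, 0.7]
finger_gap: 0.991
```

Run:
```python
from h import *
o=readout.get_obs();print(o["joints"],o["clock"])
A=pose(o)
hd=np.radians(-117.1)
import h
B0=np.array(A)
G=tool_from_turner(Ro.from_euler('Z',hd).as_matrix(),np.array([546.5,-439.5,0]))
G=G@np.diag([-1,-1,1,1.]); print(G)
th=-95.6
Z=np.eye(4);Z[:3,:3]=Ro.from_euler('Z',np.radians(th)).as_matrix()
B=Z@A
print(B)
```

```text
[ 1.195   0.2382 -0.0136  1.3192  0.      1.7747] 0.55
[[  -0.3221   -0.8902   -0.3221  612.1822]
 [  -0.6295    0.4555   -0.6295 -311.1458]
 [   0.7071    0.       -0.7071  100.1838]
 [   0.        0.        0.        1.    ]]
[[   0.6268    0.7791   -0.0002  467.1584]
 [   0.7791   -0.6268    0.0001 -239.3799]
 [  -0.       -0.0003   -1.      303.81  ]
 [   0.        0.        0.        1.    ]]
```

```bash
cat >> h.py <<'E'
FL=np.diag([-1,-1,1,1.])
_tt=tool_from_turner
def tool_from_turner(Rt,c): return _tt(Rt,c)@FL
E
python3 - <<'E'
from h import *
A=pose()
G=tool_from_turner(Ro.from_euler('Z',np.radians(-117.1)).as_matrix(),np.array([546.5,-439.5,0]))
B=A.copy();B[:3,3]=[560,-160,280]
P=rows(A,B,20)
Pre=G.copy();Pre[:3,3]-=110*G[:3,2]
P=rows(B,Pre,20); print(Pre)
for p in P[::4]: print(p[:3,3],p[:3,2])
E
```

```text
20 x [-33.12, -17.06, 1.2] [0.0, -0.0, 0.0] |step 37.3 mm 0.00 deg
  mid [376. 164. 292.] end [ 560. -160.  280.]
20 x [-5.73, -4.22, 3.99] [0.0327, 0.0294, -0.0791] |step 8.2 mm 5.19 deg
  mid [ 598. -216.  237.] end [ 647.6 -241.9  178. ]
[[  -0.3221   -0.8902   -0.3221  647.6153]
 [  -0.6295    0.4555   -0.6295 -241.9035]
 [   0.7071    0.       -0.7071  177.9655]
 [   0.        0.        0.        1.    ]]
[ 560. -160.  280.] [-0.0001 -0.0002 -1.    ]
[ 571.9419 -185.5859  263.7537] [-0.1596 -0.071  -0.9846]
[ 588.5445 -207.3789  246.1294] [-0.2843 -0.1858 -0.9406]
[ 608.1022 -224.2432  226.2728] [-0.358  -0.3299 -0.8735]
[ 628.5261 -235.6824  203.6189] [-0.3712 -0.4844 -0.7922]
[ 647.6153 -241.9035  177.9655] [-0.3221 -0.6295 -0.7071]
```

Call:
carry_out:
  steps:
    - [-16.5,-8.5,0.6,0,0,0,85]
    - [-33.1,-17.1,1.2,0,0,0,85]
    - [-33.1,-17.1,1.2,0,0,0,85]
    - [-33.1,-17.1,1.2,0,0,0,85]
    - [-33.1,-17.1,1.2,0,0,0,85]
    - [-33.1,-17.1,1.2,0,0,0,85]
    - [-33.1,-17.1,1.2,0,0,0,85]
    - [-33.1,-17.1,1.2,0,0,0,85]
    - [-33.1,-17.1,1.2,0,0,0,85]
    - [-33.1,-17.1,1.2,0,0,0,85]
    - [-33.1,-17.1,1.2,0,0,0,85]
    - [-33.1,-17.1,1.2,0,0,0,85]
    - [-33.1,-17.1,1.2,0,0,0,85]
    - [-33.1,-17.1,1.2,0,0,0,85]
    - [-33.1,-17.1,1.2,0,0,0,85]
    - [-33.1,-17.1,1.2,0,0,0,85]
    - [-33.1,-17.1,1.2,0,0,0,85]
    - [-33.1,-17.1,1.2,0,0,0,85]
    - [-33.1,-17.1,1.2,0,0,0,85]
    - [-33.1,-17.1,1.2,0,0,0,85]

```text
clock: 2.55
position: [552.1, -144.9, 280.5]
orientation: [[-0.84, 0.543, -0.0], [0.543, 0.84, -0.0], [0.0, -0.0, -1.0]]
force: [1.2, 0.6, 1.0]
finger_gap: 0.996
```

Run:
```python
from h import *
o=readout.get_obs();print(o["joints"],o["clock"])
A=pose(o)
G=tool_from_turner(Ro.from_euler('Z',np.radians(-117.1)).as_matrix(),np.array([546.5,-439.5,0]))
Pre=G.copy();Pre[:3,3]-=110*G[:3,2]
P=rows(A,Pre,20)
```

```text
[-0.2566  0.3252  0.0491  1.2949 -0.0003  0.3171] 2.55
20 x [-5.99, -5.14, 4.03] [0.0326, 0.0295, -0.0788] |step 8.9 mm 5.17 deg
  mid [ 591. -210.  237.] end [ 647.6 -241.9  178. ]
```

Call:
carry_out:
  steps:
    - [-6.0,-5.1,4.0,0.0326,0.0295,-0.0788,85]
    - [-6.0,-5.1,4.0,0.0326,0.0295,-0.0788,85]
    - [-6.0,-5.1,4.0,0.0326,0.0295,-0.0788,85]
    - [-6.0,-5.1,4.0,0.0326,0.0295,-0.0788,85]
    - [-6.0,-5.1,4.0,0.0326,0.0295,-0.0788,85]
    - [-6.0,-5.1,4.0,0.0326,0.0295,-0.0788,85]
    - [-6.0,-5.1,4.0,0.0326,0.0295,-0.0788,85]
    - [-6.0,-5.1,4.0,0.0326,0.0295,-0.0788,85]
    - [-6.0,-5.1,4.0,0.0326,0.0295,-0.0788,85]
    - [-6.0,-5.1,4.0,0.0326,0.0295,-0.0788,85]
    - [-6.0,-5.1,4.0,0.0326,0.0295,-0.0788,85]
    - [-6.0,-5.1,4.0,0.0326,0.0295,-0.0788,85]
    - [-6.0,-5.1,4.0,0.0326,0.0295,-0.0788,85]
    - [-6.0,-5.1,4.0,0.0326,0.0295,-0.0788,85]
    - [-6.0,-5.1,4.0,0.0326,0.0295,-0.0788,85]
    - [-6.0,-5.1,4.0,0.0326,0.0295,-0.0788,85]
    - [-6.0,-5.1,4.0,0.0326,0.0295,-0.0788,85]
    - [-6.0,-5.1,4.0,0.0326,0.0295,-0.0788,85]
    - [-6.0,-5.1,4.0,0.0326,0.0295,-0.0788,85]
    - [-6.0,-5.1,4.0,0.0326,0.0295,-0.0788,85]

```text
clock: 4.55
position: [647.4, -240.0, 178.0]
orientation: [[-0.318, -0.891, -0.324], [-0.631, 0.454, -0.629], [0.708, 0.005, -0.706]]
force: [-0.3, 0.9, 0.1]
finger_gap: 0.997
```

Run:
```python
from h import *
o=readout.get_obs();print(o["joints"],o["clock"]);print(pose(o))
d=T("wrist"); cv2.imwrite("pics/c_wrist.png",d["img"][:,:,::-1])
w=wristcam(d,o)
Rt=Ro.from_euler('Z',np.radians(-117.1)).as_matrix();c=np.array([546.5,-439.5,0])
f=lambda p:c+Rt@np.array(p)
for p in [(50,35,2),(50,-35,2),(-50,35,2),(-50,-35,2),(-106,0,62),(-136,0,92)]: print(p,proj(w,f(p)))
```

```text
[-0.1274  0.7721  0.3743  1.5027 -0.7279 -1.1024] 4.55
[[  -0.3177   -0.891    -0.3243  647.4223]
 [  -0.6309    0.4539   -0.6292 -239.9849]
 [   0.7078    0.0047   -0.7064  178.0249]
 [   0.        0.        0.        1.    ]]
(50, 35, 2) [[296.7615 118.7757]]
(50, -35, 2) [[350.9021 119.0581]]
(-50, 35, 2) [[292.2627 183.7448]]
(-50, -35, 2) [[354.7393 184.0325]]
(-106, 0, 62) [[323.3398 200.8711]]
(-136, 0, 92) [[323.1912 216.879 ]]
```

View pics/c_wrist.png

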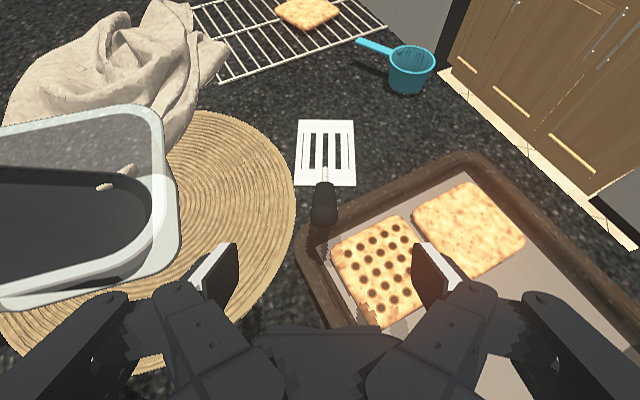

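Run:
```python
from h import *
G=tool_from_turner(Ro.from_euler('Z',np.radians(-117.1)).as_matrix(),np.array([546.5,-439.5,0]))
rows(pose(),G,10)
```

```text
10 x [0.24, -0.12, 11.04] [0.0001, -0.0003, 0.0011] |step 11.0 mm 0.06 deg
  mid [ 630. -275.  138.] end [ 612.2 -311.1  100.2]
```

Call:
carry_out:
  steps:
    - [0.2,-0.1,11,0,0,0,85]
    - [0.2,-0.1,11,0,0,0,85]
    - [0.2,-0.1,11,0,0,0,85]
    - [0.2,-0.1,11,0,0,0,85]
    - [0.2,-0.1,11,0,0,0,85]
    - [0.2,-0.1,11,0,0,0,85]
    - [0.2,-0.1,11,0,0,0,85]
    - [0.2,-0.1,11,0,0,0,85]
    - [0.2,-0.1,11,0,0,0,85]
    - [0.2,-0.1,11,0,0,0,85]
    - [0,0,0,0,0,0,85]

```text
clock: 5.7
position: [611.4, -310.7, 100.6]
orientation: [[-0.323, -0.889, -0.326], [-0.629, 0.459, -0.628], [0.707, 0.002, -0.707]]
force: [-0.2, -0.2, 0.3]
finger_gap: 0.995
```

Run:
```python
from h import *
o=readout.get_obs();print(o["joints"],o["clock"],o["force"]);print(pose(o))
d=T("wrist"); cv2.imwrite("pics/d_wrist.png",d["img"][:,:,::-1])
```

```text
[-0.2338  0.7718  0.1686  1.2053 -0.7559 -1.234 ] 5.7 [-0.2055 -0.1773  0.3324]
[[  -0.3232   -0.8886   -0.3256  611.4273]
 [  -0.6291    0.4588   -0.6276 -310.7248]
 [   0.707     0.002    -0.7072  100.6257]
 [   0.        0.        0.        1.    ]]
```

View pics/d_wrist.png

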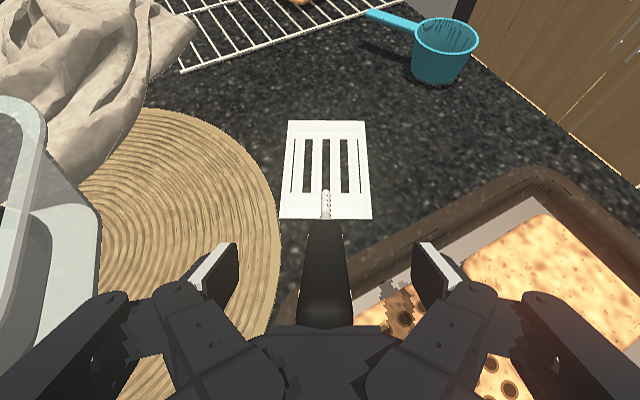

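Handle centred between the pads, around (325,270). Closing.

Call:
carry_out:
  steps:
    - [0,0,0,0,0,0,0]
    - [0,0,0,0,0,0,0]
    - [0,0,0,0,0,0,0]
    - [0,0,0,0,0,0,0]
    - [0,0,0,0,0,0,0]
    - [0,0,0,0,0,0,0]
    - [0,0,0,0,0,0,0]
    - [0,0,0,0,0,0,0]
  newtons: 100

```text
clock: 6.55
position: [612.6, -309.8, 102.2]
orientation: [[-0.324, -0.889, -0.323], [-0.629, 0.458, -0.628], [0.707, 0.0, -0.707]]
force: [-0.4, 3.1, 4.2]
finger_gap: 0.221
```

Run:
```python
from h import *
o=readout.get_obs();print(o["finger_gap"],o["clock"],o["force"]);A=pose(o)
# target: lift 130 straight up first (tool axes)
print("up 100 in tool:",A[:3,:3].T@[0,0,100])
B=A.copy();B[2,3]+=110
# over +y half of tray: tip at tray y=-15
tr=np.array([512,-207.]);ty=np.radians(1.5)
tip=np.array([558.5,-215,46.])
hd=np.radians(-88.6)
C=mk(hd,np.radians(2),tip)
rows(B,C,12);print(C)
```

```text
0.22144283501738413 6.55 [-0.4195  3.1355  4.2449]
up 100 in tool: [ 70.6725   0.0074 -70.7489]
12 x [-19.32, 10.64, -11.8] [0.0289, -0.0028, -0.03] |step 25.0 mm 2.39 deg
  mid [ 601. -164.  181.] end [553.8 -24.5 152.9]
[[  0.0179  -0.9997   0.0167 553.844 ]
 [ -0.7311  -0.0244  -0.6818 -24.4878]
 [  0.682   -0.      -0.7314 152.8997]
 [  0.       0.       0.       1.    ]]
```

Call:
carry_out:
  steps:
    - [7,0,-7,0,0,0,0]
    - [14,0,-14,0,0,0,0]
    - [14,0,-14,0,0,0,0]
    - [14,0,-14,0,0,0,0]
    - [14,0,-14,0,0,0,0]
    - [14,0,-14,0,0,0,0]
    - [0,0,0,0,0,0,0]

```text
clock: 7.25
position: [613.4, -310.4, 213.9]
orientation: [[-0.327, -0.889, -0.32], [-0.628, 0.458, -0.629], [0.706, -0.005, -0.708]]
force: [1.3, -0.1, -1.4]
finger_gap: 0.217
```

Run:
```python
from h import *
o=readout.get_obs();print(o["finger_gap"],o["clock"],o["force"],o["joints"]);A=pose(o);print(A)
C=mk(np.radians(-88.6),np.radians(2),[558.5,-215,46.])
rows(A,C,12)
d=T("wrist"); cv2.imwrite("pics/e_wrist.png",d["img"][:,:,::-1])
d=T("scene"); cv2.imwrite("pics/e_scene.png",d["img"][:,:,::-1])
```

```text
0.21719614109658492 7.25 [ 1.3224 -0.0532 -1.3693] [-0.2325  0.685   0.3055  1.4228 -0.756  -1.2334]
[[  -0.3272   -0.889    -0.3205  613.4217]
 [  -0.6281    0.458    -0.6291 -310.3654]
 [   0.706    -0.0045   -0.7082  213.8786]
 [   0.        0.        0.        1.    ]]
12 x [-19.43, 10.74, -11.74] [0.0287, -0.0028, -0.0303] |step 25.1 mm 2.39 deg
  mid [ 602. -164.  182.] end [553.8 -24.5 152.9]
```

View pics/e_wrist.png

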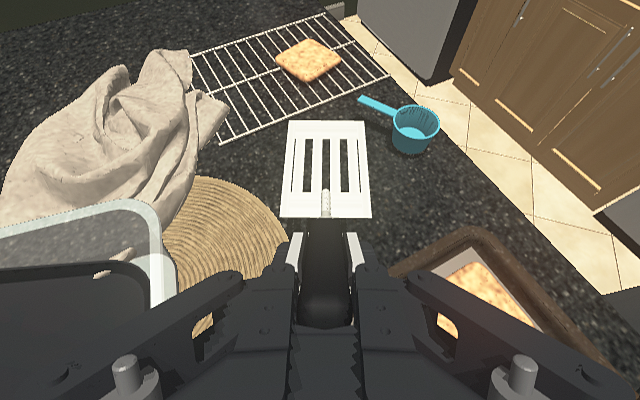

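View pics/e_scene.png

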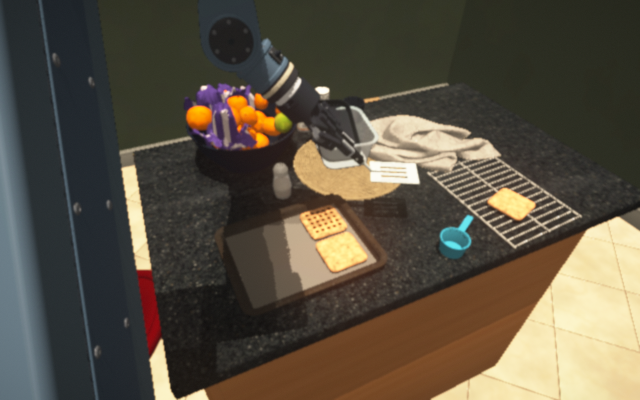

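Run:
```python
import cv2
a=cv2.imread("pics/e_wrist.png")[105:235,265:390]; cv2.imwrite("pics/f.png",cv2.resize(a,None,fx=4.6,fy=4.6,interpolation=cv2.INTER_CUBIC))
```

```text
(no output)
```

View pics/f.png

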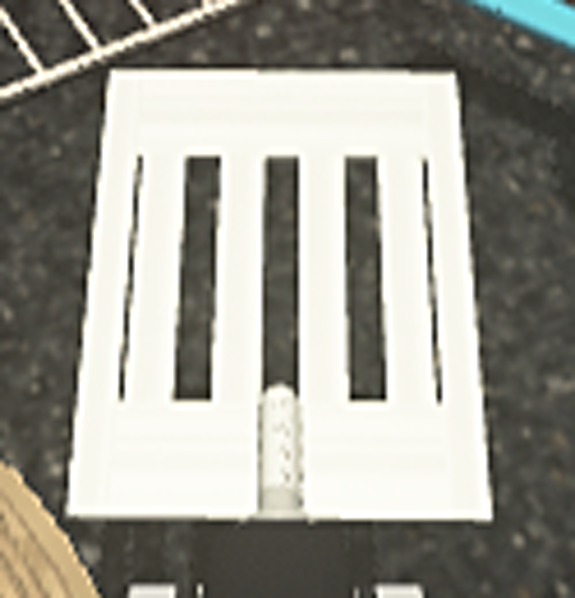

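Call:
carry_out:
  steps:
    - [-10,5.4,-6,0.0144,-0.0014,-0.0152,0]
    - [-19.4,10.7,-11.7,0.0287,-0.0028,-0.0303,0]
    - [-19.4,10.7,-11.7,0.0287,-0.0028,-0.0303,0]
    - [-19.4,10.7,-11.7,0.0287,-0.0028,-0.0303,0]
    - [-19.4,10.7,-11.7,0.0287,-0.0028,-0.0303,0]
    - [-19.4,10.7,-11.7,0.0287,-0.0028,-0.0303,0]
    - [-19.4,10.7,-11.7,0.0287,-0.0028,-0.0303,0]
    - [-19.4,10.7,-11.7,0.0287,-0.0028,-0.0303,0]
    - [-19.4,10.7,-11.7,0.0287,-0.0028,-0.0303,0]
    - [-19.4,10.7,-11.7,0.0287,-0.0028,-0.0303,0]
    - [-19.4,10.7,-11.7,0.0287,-0.0028,-0.0303,0]
    - [-19.4,10.7,-11.7,0.0287,-0.0028,-0.0303,0]
    - [-10,5.4,-6,0.0144,-0.0014,-0.0152,0]
    - [0,0,0,0,0,0,0]

```text
clock: 8.75
position: [551.4, -22.6, 149.3]
orientation: [[0.026, -1.0, 0.014], [-0.732, -0.028, -0.681], [0.681, 0.007, -0.732]]
force: [-0.0, -0.5, -0.2]
finger_gap: 0.219
```

Run:
```python
from h import *
o=readout.get_obs();A=pose(o)
d=T("wrist");print(o["force"])
K=np.array(d["K"]);Tc=np.array(d["tool_from_camera"])
obj=np.array([(50,35,2),(50,-35,2),(-50,-35,2),(-50,35,2)],float)
img=np.array([(109,70),(456,72),(493,520),(68,515)])/4.6+[265,105]-.4
ok,r,t=cv2.solvePnP(obj,img,K,None)
M=np.eye(4);M[:3,:3]=cv2.Rodrigues(r)[0];M[:3,3]=t.ravel()
X=Tc@M; print("turner in tool",X)
N=tool_from_turner(np.eye(3),np.zeros(3)); Ni=np.linalg.inv(N); print("nominal",Ni)
print("diff rot deg (turner frame)",np.degrees(Ro.from_matrix(Ni[:3,:3].T@X[:3,:3]).as_rotvec()))
C=np.linalg.inv(Tc)@Ni; q=(K@(C[:3,:3]@obj.T+C[:3,3:])).T; print("nominal proj",q[:,:2]/q[:,2:],"\nseen",img)
print("turner now", (A@Ni)[:3], (A@Ni@[50,0,0,1])[:3], "pnp",(A@X@[50,0,0,1])[:3])
cv2.imwrite("pics/g_wrist.png",d["img"][:,:,::-1])
d=T("top"); cv2.imwrite("pics/g_top.png",d["img"][:,:,::-1])
```

```text
[-0.0119 -0.4719 -0.2414]
turner in tool [[  0.7117   0.0083   0.7024  30.0521]
 [  0.0056  -1.       0.0061   0.6527]
 [  0.7024  -0.0004  -0.7118 174.3917]
 [  0.       0.       0.       1.    ]]
nominal [[  0.7071   0.       0.7071  31.1127]
 [ -0.      -1.      -0.      -0.    ]
 [  0.7071  -0.      -0.7071 172.7939]
 [  0.       0.       0.       1.    ]]
diff rot deg (turner frame) [ 0.3518 -0.3778 -0.3204]
nominal proj [[287.1047 119.0766]
 [362.9775 119.0996]
 [371.7117 216.2538]
 [278.4231 216.2068]] 
seen [[288.2957 119.8174]
 [363.7304 120.2522]
 [371.7739 217.6435]
 [279.3826 216.5565]]
turner now [[   0.0282    0.9996    0.0079  554.6644]
 [  -0.999     0.0285   -0.0358 -163.0385]
 [  -0.036    -0.0069    0.9993   43.9421]] [ 556.0757 -212.9861   42.1402] pnp [ 555.1411 -213.3347   40.5831]
```

View pics/g_wrist.png

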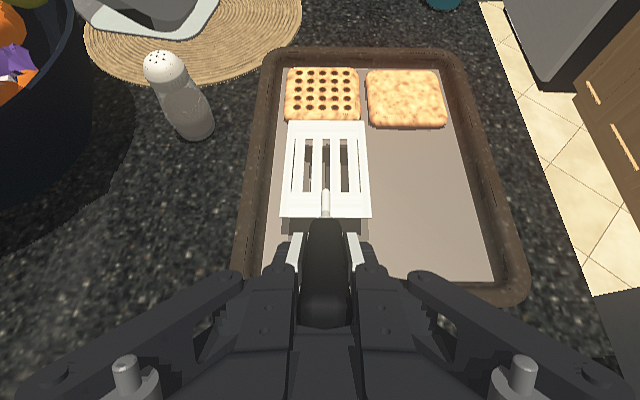

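View pics/g_top.png

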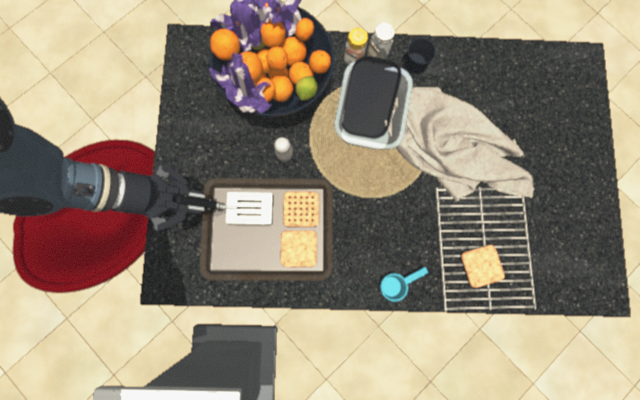

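Run:
```python
from h import *
A=pose();R=A[:3,:3]
print("shift",R.T@[2.5,3,-31],"down1",R.T@[0,0,-1],"fwd10",R.T@[.26,-10,0])
```

```text
shift [-23.2606  -2.73    20.6819] down1 [-0.6813 -0.005   0.732 ] fwd10 [ 7.3221 -0.002   6.8157]
```

Call:
carry_out:
  steps:
    - [-4.6,-0.5,4.1,0,0,0,0]
    - [-4.6,-0.5,4.1,0,0,0,0]
    - [-4.7,-0.6,4.1,0,0,0,0]
    - [-4.7,-0.6,4.2,0,0,0,0]
    - [-4.7,-0.5,4.2,0,0,0,0]
    - [0,0,0,0,0,0,0]
    - [0,0,0,0,0,0,0]

```text
clock: 9.55
position: [555.1, -21.1, 118.9]
orientation: [[0.022, -1.0, 0.014], [-0.732, -0.025, -0.681], [0.681, 0.005, -0.732]]
force: [0.0, 0.7, -0.9]
finger_gap: 0.223
```

Call:
carry_out:
  steps:
    - [-0.7,0,0.7,0,0,0,0]
    - [-0.7,0,0.7,0,0,0,0]
    - [0,0,0,0,0,0,0]

```text
clock: 9.85
position: [555.2, -20.9, 117.2]
orientation: [[0.022, -1.0, 0.014], [-0.732, -0.025, -0.681], [0.681, 0.004, -0.732]]
force: [-0.4, -0.7, -1.4]
finger_gap: 0.223
```

Call:
carry_out:
  steps:
    - [-0.7,0,0.7,0,0,0,0]
    - [0,0,0,0,0,0,0]

```text
clock: 10.05
position: [555.1, -20.9, 116.1]
orientation: [[0.022, -1.0, 0.014], [-0.732, -0.025, -0.681], [0.681, 0.005, -0.732]]
force: [0.2, 0.1, -1.9]
finger_gap: 0.225
```

Call:
carry_out:
  steps:
    - [-0.7,0,0.7,0,0,0,0]
    - [0,0,0,0,0,0,0]

```text
clock: 10.25
position: [555.1, -20.9, 115.2]
orientation: [[0.022, -1.0, 0.014], [-0.732, -0.026, -0.681], [0.681, 0.005, -0.732]]
force: [-0.2, 0.5, -1.6]
finger_gap: 0.22
```

Call:
carry_out:
  steps:
    - [-0.7,0,0.7,0,0,0,0]
    - [0,0,0,0,0,0,0]

```text
clock: 10.45
position: [555.2, -20.9, 114.4]
orientation: [[0.022, -1.0, 0.014], [-0.732, -0.026, -0.681], [0.681, 0.004, -0.732]]
force: [-0.5, 1.3, 2.8]
finger_gap: 0.222
```

Call:
carry_out:
  steps:
    - [-0.7,0,0.7,0,0,0,0]
    - [0,0,0,0,0,0,0]

```text
clock: 10.65
position: [555.3, -20.8, 113.6]
orientation: [[0.022, -1.0, 0.015], [-0.731, -0.026, -0.681], [0.682, 0.004, -0.732]]
force: [-0.2, 2.1, 5.1]
finger_gap: 0.219
```

Call:
carry_out:
  steps:
    - [0.35,0,-0.35,0,0,0,0]
    - [3.6,0.1,3.4,0,0,0,0]
    - [5.1,0.2,4.8,0,0,0,0]
    - [5.1,0.2,4.8,0,0,0,0]
    - [5.1,0.2,4.8,0,0,0,0]
    - [5.1,0.2,4.8,0,0,0,0]

```text
clock: 11.25
position: [555.3, -54.3, 113.8]
orientation: [[0.021, -1.0, 0.015], [-0.732, -0.026, -0.681], [0.681, 0.004, -0.732]]
force: [-0.4, 5.6, 5.3]
finger_gap: 0.22
```

Call:
carry_out:
  steps:
    - [5.1,0.2,4.8,0,0,0,0]
    - [5.1,0.2,4.8,0,0,0,0]
    - [5.1,0.2,4.8,0,0,0,0]

```text
clock: 11.55
position: [555.3, -75.3, 113.8]
orientation: [[0.021, -1.0, 0.015], [-0.732, -0.026, -0.681], [0.681, 0.004, -0.732]]
force: [0.6, 6.3, 5.4]
finger_gap: 0.22
```

Run:
```python
from h import *
d=T("wrist");cv2.imwrite("pics/h_wrist.png",d["img"][:,:,::-1])
```

```text
(no output)
```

View pics/h_wrist.png

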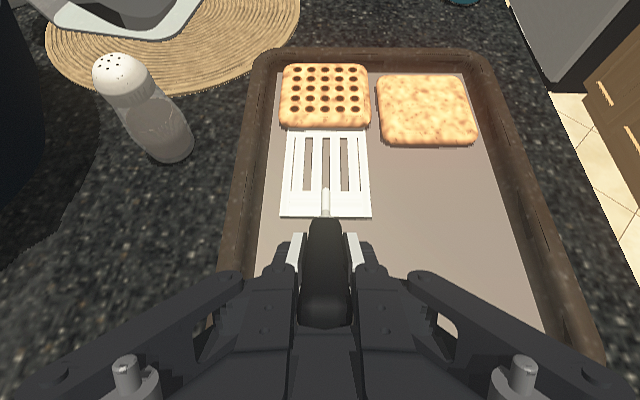

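Call:
carry_out:
  steps:
    - [5.1,0.2,4.8,0,0,0,0]
    - [5.1,0.2,4.8,0,0,0,0]
    - [5.1,0.2,4.8,0,0,0,0]
    - [5.1,0.2,4.8,0,0,0,0]
    - [5.1,0.2,4.8,0,0,0,0]

```text
clock: 12.1
position: [555.3, -110.2, 113.6]
orientation: [[0.021, -1.0, 0.015], [-0.732, -0.026, -0.681], [0.681, 0.004, -0.732]]
force: [0.3, 6.8, 7.8]
finger_gap: 0.221
```

Run:
```python
from h import *
d=T("wrist");cv2.imwrite("pics/i_wrist.png",d["img"][:,:,::-1])
```

```text
(no output)
```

View pics/i_wrist.png

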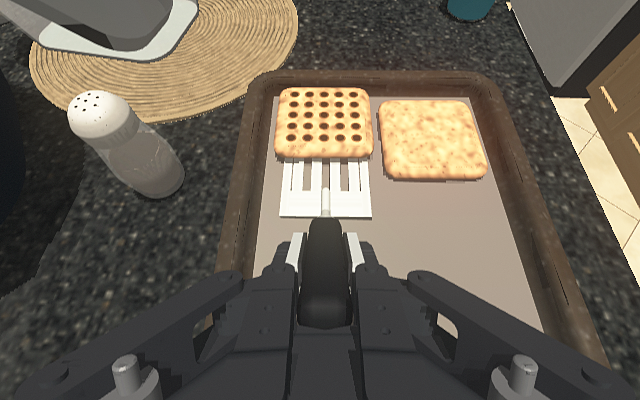

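Call:
carry_out:
  steps:
    - [5.1,0.2,4.8,0,0,0,0]
    - [5.1,0.2,4.8,0,0,0,0]
    - [3.6,0.1,3.4,0,0,0,0]
    - [2.5,0.1,2.4,0,0,0,0]
    - [1.5,0,1.4,0,0,0,0]
    - [0,0,0,0,0,0,0]

```text
clock: 12.75
position: [555.2, -134.8, 113.6]
orientation: [[0.021, -1.0, 0.015], [-0.731, -0.025, -0.681], [0.682, 0.003, -0.732]]
force: [-0.1, 3.2, 4.6]
finger_gap: 0.219
```

Run:
```python
from h import *
d=T("wrist");cv2.imwrite("pics/j_wrist.png",d["img"][:,:,::-1])
d=T("top");cv2.imwrite("pics/j_top.png",cv2.resize(d["img"][160:290,195:425,::-1],None,fx=3.45,fy=3.45,interpolation=cv2.INTER_CUBIC))
```

```text
(no output)
```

View pics/j_wrist.png

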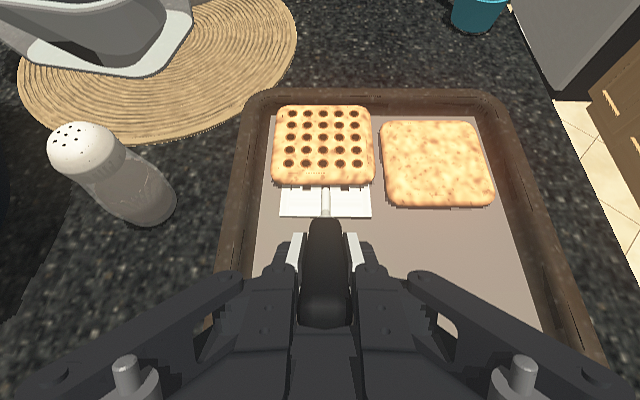

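View pics/j_top.png

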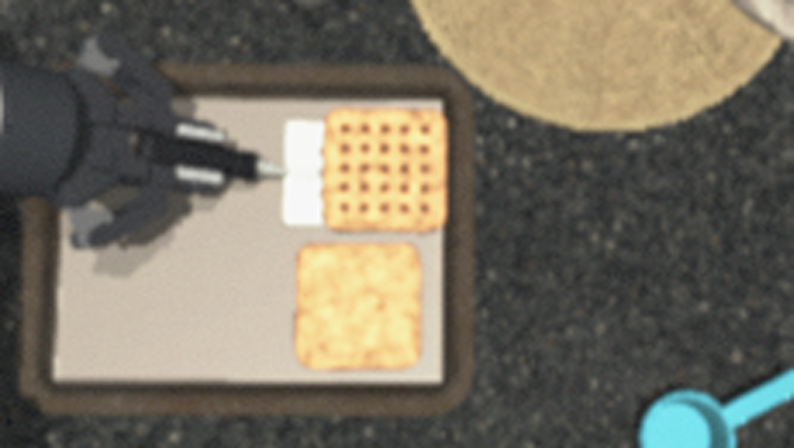

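```bash
cat >> h.py <<'E'
X=np.array([[.7117,.0083,.7024,30.05],[.0056,-1,.0061,.65],[.7024,-.0004,-.7118,174.4],[0,0,0,1]])
u,_,v=np.linalg.svd(X[:3,:3]);X[:3,:3]=u@v
def tpose(heading,pitch,tip,roll=0):
    Rt=Ro.from_euler('ZYX',[heading,pitch,roll],degrees=True).as_matrix();M=np.eye(4);M[:3,:3]=Rt;M[:3,3]=np.array(tip)-Rt@[50,0,0]
    return M@np.linalg.inv(X)
def report(A=None):
    A=pose() if A is None else A
    W=A@X;e=Ro.from_matrix(W[:3,:3]).as_euler('ZYX',degrees=True);print("turner heading,pitch,roll",e,"tip",(W@[50,0,0,1])[:3]);return e,(W@[50,0,0,1])[:3]
E
python3 - <<'E'
from h import *
A=pose();e,tip=report(A)
B=A.copy();B[1,3]-=4
rows(A,B,2)
tip=tip+[0,-4,0]
C=tpose(e[0],-5,tip+[0,12,40],e[2]); rows(B,C,10)
E
```

```text
turner heading,pitch,roll [-88.874    1.6454   0.1408] tip [ 558.7555 -325.606     4.9441]
2 x [1.46, 0.05, 1.36] [-0.0, -0.0, 0.0] |step 2.0 mm 0.00 deg
  mid [ 555. -137.  113.] end [ 555.2 -138.8  113.5]
10 x [-0.38, -0.03, -2.87] [-0.0001, 0.0116, -0.0] |step 2.9 mm 0.66 deg
  mid [ 555. -127.  122.] end [ 555.  -115.5  130.7]
```

Call:
carry_out:
  steps:
    - [1.5,0,1.4,0,0,0,0]
    - [1.5,0,1.4,0,0,0,0]
    - [-0.2,0,-1.4,0,0.006,0,0]
    - [-0.4,0,-2.9,0,0.0116,0,0]
    - [-0.4,0,-2.9,0,0.0116,0,0]
    - [-0.4,0,-2.9,0,0.0116,0,0]
    - [-0.4,0,-2.9,0,0.0116,0,0]
    - [-0.4,0,-2.9,0,0.0116,0,0]
    - [-0.4,0,-2.9,0,0.0116,0,0]
    - [-0.4,0,-2.9,0,0.0116,0,0]
    - [-0.4,0,-2.9,0,0.0116,0,0]
    - [-0.4,0,-2.9,0,0.0116,0,0]
    - [-0.2,0,-1.4,0,0.006,0,0]
    - [0,0,0,0,0,0,0]

```text
clock: 14.25
position: [554.5, -114.7, 130.2]
orientation: [[0.02, -1.0, 0.017], [-0.648, -0.026, -0.762], [0.762, 0.005, -0.648]]
force: [-0.5, -0.1, -1.2]
finger_gap: 0.222
```

Run:
```python
from h import *
d=T("wrist");cv2.imwrite("pics/k_wrist.png",d["img"][:,:,::-1])
d=T("scene");cv2.imwrite("pics/k_scene.png",cv2.resize(d["img"][120:320,190:450,::-1],None,fx=3,fy=3,interpolation=cv2.INTER_CUBIC))
A=pose();e,tip=report(A)
C=tpose(-89,-3,[545,-145,45],0); rows(A,C,16)
```

```text
turner heading,pitch,roll [-88.836   -4.9731   0.1047] tip [ 558.2974 -316.9354   44.3241]
16 x [-6.63, 0.53, -8.25] [-0.0002, -0.0022, 0.0] |step 10.6 mm 0.12 deg
  mid [548. -30. 133.] end [542.   54.  137.7]
```

View pics/k_wrist.png

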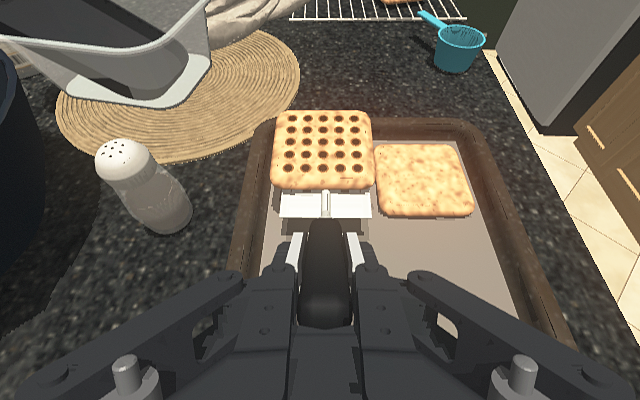

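View pics/k_scene.png

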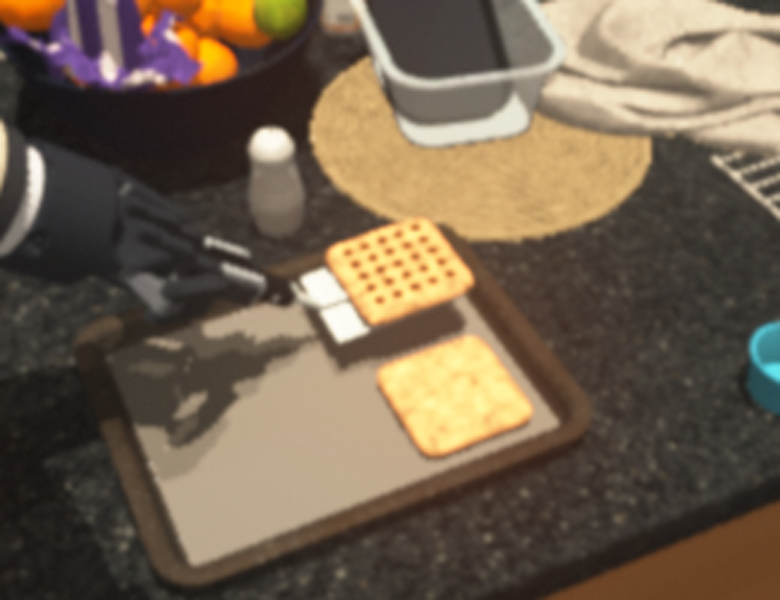

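Call:
carry_out:
  steps:
    - [-2.0,0.2,-2.5,0,0,0,0]
    - [-4.0,0.3,-5.0,0,0,0,0]
    - [-6.6,0.5,-8.3,0,-0.0025,0,0]
    - [-6.6,0.5,-8.3,0,-0.0025,0,0]
    - [-6.6,0.5,-8.3,0,-0.0025,0,0]
    - [-6.6,0.5,-8.3,0,-0.0025,0,0]
    - [-6.6,0.5,-8.3,0,-0.0025,0,0]
    - [-6.6,0.5,-8.3,0,-0.0025,0,0]
    - [-6.6,0.5,-8.3,0,-0.0025,0,0]
    - [-6.6,0.5,-8.3,0,-0.0025,0,0]
    - [-6.6,0.5,-8.3,0,-0.0025,0,0]
    - [-6.6,0.5,-8.3,0,-0.0025,0,0]
    - [-6.6,0.5,-8.3,0,-0.0025,0,0]
    - [-6.6,0.5,-8.3,0,-0.0025,0,0]
    - [-6.6,0.5,-8.3,0,-0.0025,0,0]
    - [-6.6,0.5,-8.3,0,-0.0025,0,0]
    - [-4.6,0.4,-5.8,0,0,0,0]
    - [-2.6,0.2,-3.3,0,0,0,0]
    - [0,0,0,0,0,0,0]

```text
clock: 16.25
position: [542.2, 54.8, 138.6]
orientation: [[0.021, -1.0, 0.016], [-0.674, -0.026, -0.738], [0.738, 0.005, -0.674]]
force: [-0.2, 0.2, -1.6]
finger_gap: 0.221
```

Run:
```python
from h import *
d=T("wrist");cv2.imwrite("pics/l_wrist.png",d["img"][:,:,::-1])
o=readout.get_obs();print(o["clock"],o["joints"])
A=pose();e,tip=report(A)
B=tpose(-89,10,[545,-147,17],0); rows(A,B,6)
C=tpose(-89,20,[545,-147,11],0); rows(B,C,4)
D=tpose(-89,60,[545,-148,10.5],0); rows(C,D,10)
E=tpose(-89,98,[545,-150,11],0); rows(D,E,10);print(E)
```

```text
16.3 [ 0.3995  0.5984 -0.1227  1.2339 -0.7564 -1.0449]
turner heading,pitch,roll [-88.8297  -2.9815   0.0902] tip [ 545.8699 -144.5432   45.8383]
6 x [5.02, 0.07, 1.51] [-0.0002, -0.0378, 0.0002] |step 5.2 mm 2.16 deg
  mid [542.  41. 146.] end [542.5  26.  152.1]
4 x [8.43, 0.07, -1.37] [0.0004, -0.0436, -0.0] |step 8.5 mm 2.50 deg
  mid [543.  13. 164.] end [542.9  -0.  174.1]
10 x [14.87, 0.13, -4.01] [0.0006, -0.0698, -0.0] |step 15.4 mm 4.00 deg
  mid [544. -65. 214.] end [ 545.3 -140.3  229.9]
10 x [14.17, 0.12, -4.04] [0.0005, -0.0663, -0.0] |step 14.7 mm 3.80 deg
  mid [ 547. -213.  221.] end [ 547.7 -279.   188.7]
[[   0.0187   -0.9997   -0.0144  547.7228]
 [  -0.5963   -0.0227    0.8025 -278.9753]
 [  -0.8026   -0.0064   -0.5965  188.6684]
 [   0.        0.        0.        1.    ]]
```

View pics/l_wrist.png

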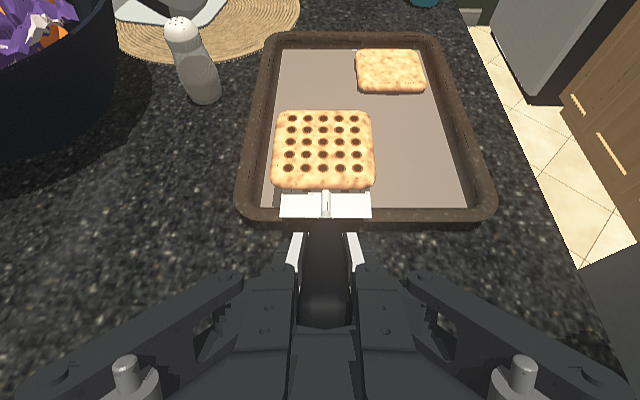

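Call:
carry_out:
  steps:
    - [5,0.1,1.5,0,-0.0378,0,0]
    - [5,0.1,1.5,0,-0.0378,0,0]
    - [5,0.1,1.5,0,-0.0378,0,0]
    - [5,0.1,1.5,0,-0.0378,0,0]
    - [5,0.1,1.5,0,-0.0378,0,0]
    - [5,0.1,1.5,0,-0.0378,0,0]
    - [8.4,0.1,-1.4,0,-0.0436,0,0]
    - [8.4,0.1,-1.4,0,-0.0436,0,0]
    - [8.4,0.1,-1.4,0,-0.0436,0,0]
    - [8.4,0.1,-1.4,0,-0.0436,0,0]

```text
clock: 17.3
position: [542.3, -0.7, 174.5]
orientation: [[0.025, -1.0, 0.006], [-0.909, -0.025, -0.415], [0.415, 0.005, -0.91]]
force: [0.4, 0.0, -2.3]
finger_gap: 0.218
```

Run:
```python
from h import *
d=T("wrist");cv2.imwrite("pics/m_wrist.png",d["img"][:,:,::-1])
o=readout.get_obs();print(o["clock"],o["joints"])
A=pose();e,tip=report(A)
D=tpose(-89,60,[545,-148,10.5],0); rows(A,D,10)
```

```text
17.35 [ 0.1739  0.3853 -0.2003  1.0559 -0.4206 -1.4065]
turner heading,pitch,roll [-89.0283  20.2016   0.0417] tip [ 544.7538 -148.1334   12.0556]
10 x [14.67, 0.09, -3.89] [0.0005, -0.0695, -0.0001] |step 15.2 mm 3.98 deg
  mid [544. -66. 215.] end [ 545.3 -140.3  229.9]
```

View pics/m_wrist.png

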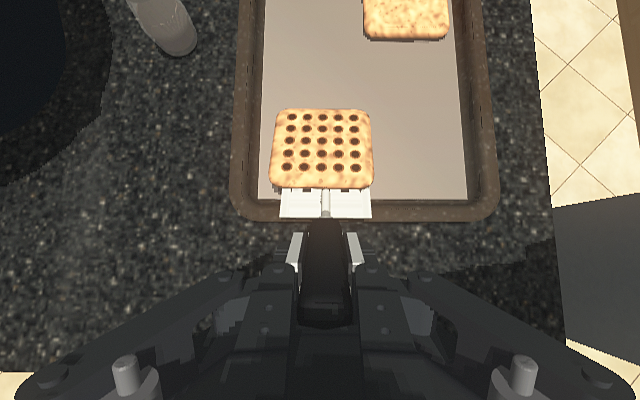

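Call:
carry_out:
  steps:
    - [14.6,0.1,-3.9,0,-0.0695,0,0]
    - [14.6,0.1,-3.9,0,-0.0695,0,0]
    - [14.6,0.1,-3.9,0,-0.0695,0,0]
    - [14.6,0.1,-3.9,0,-0.0695,0,0]
    - [14.6,0.1,-3.9,0,-0.0695,0,0]
    - [14.6,0.1,-3.9,0,-0.0695,0,0]

```text
clock: 17.95
position: [543.9, -79.0, 219.0]
orientation: [[0.025, -1.0, -0.004], [-1.0, -0.025, -0.011], [0.011, 0.005, -1.0]]
force: [-0.2, 0.5, -1.5]
finger_gap: 0.219
```

Run:
```python
from h import *
d=T("wrist");cv2.imwrite("pics/n_wrist.png",d["img"][:,:,::-1])
d=T("scene");cv2.imwrite("pics/n_scene.png",cv2.resize(d["img"][120:320,190:450,::-1],None,fx=3,fy=3,interpolation=cv2.INTER_CUBIC))
o=readout.get_obs();print(o["clock"],o["joints"])
A=pose();e,tip=report(A)
D=tpose(-89,70,[545,-149,10.5],0); rows(A,D,6)
```

```text
18.05 [-0.1415  0.3231 -0.1161  1.1338 -0.0131 -1.7341]
turner heading,pitch,roll [-89.4336  43.8985  -0.2984] tip [ 543.8858 -148.9344   10.4232]
6 x [16.09, 0.1, -4.39] [0.0011, -0.0759, -0.0008] |step 16.7 mm 4.35 deg
  mid [ 545. -130.  229.] end [ 546.  -179.5  227.9]
```

View pics/n_wrist.png

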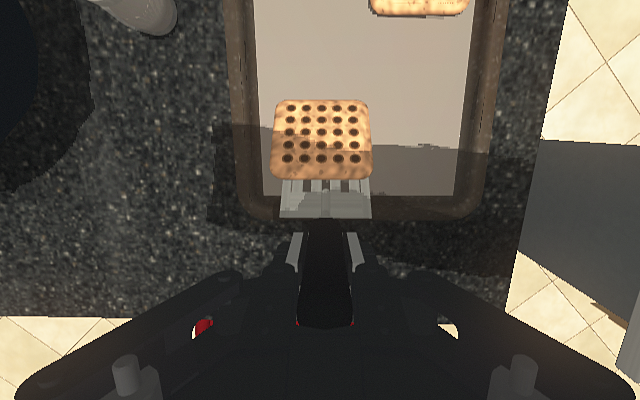

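View pics/n_scene.png

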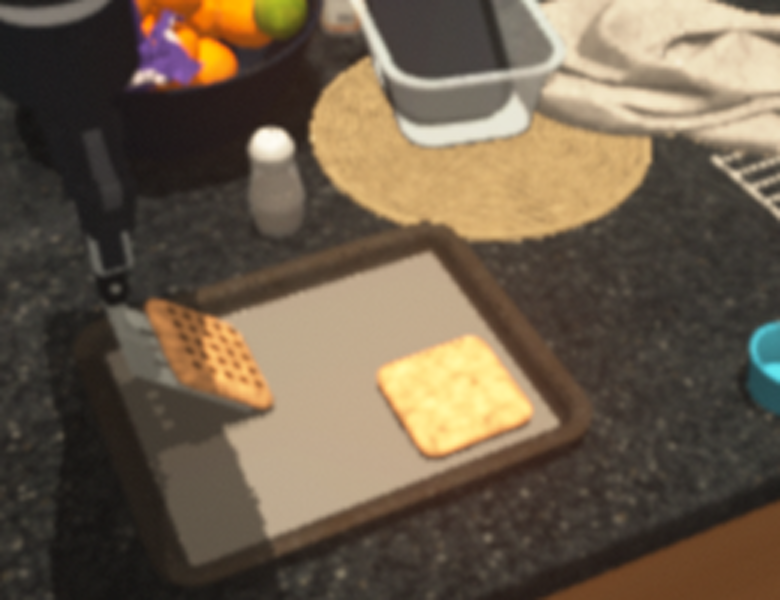

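Call:
carry_out:
  steps:
    - [14.5,0.1,-4,0.001,-0.0695,-0.001,0]
    - [14.5,0.1,-4,0.001,-0.0695,-0.001,0]
    - [14.5,0.1,-4,0.001,-0.0695,-0.001,0]
    - [14.5,0.1,-4,0.001,-0.0695,-0.001,0]
    - [14.5,0.1,-4,0.001,-0.0695,-0.001,0]
    - [14.5,0.1,-4,0.001,-0.0695,-0.001,0]
    - [7,0,-2,0,-0.035,0,0]
    - [0,0,0,0,0,0,0]

```text
clock: 18.85
position: [546.1, -175.3, 225.9]
orientation: [[0.026, -1.0, -0.013], [-0.905, -0.029, 0.425], [-0.425, 0.001, -0.905]]
force: [0.7, 0.2, -1.6]
finger_gap: 0.215
```

Run:
```python
from h import *
d=T("wrist");cv2.imwrite("pics/o_wrist.png",d["img"][:,:,::-1])
d=T("scene");cv2.imwrite("pics/o_scene.png",cv2.resize(d["img"][120:320,190:450,::-1],None,fx=3,fy=3,interpolation=cv2.INTER_CUBIC))
o=readout.get_obs();print(o["clock"],o["joints"])
A=pose();e,tip=report(A)
D=tpose(-89,98,[545,-157,11],0); rows(A,D,8)
```

```text
18.95 [-0.4618  0.4855  0.0972  1.3998  0.3835 -2.1054]
turner heading,pitch,roll [-89.091   69.7245  -0.4128] tip [ 544.5313 -144.5189    9.2913]
8 x [14.16, 0.21, -4.78] [0.0012, -0.0617, 0.0003] |step 14.9 mm 3.53 deg
  mid [ 547. -232.  215.] end [ 547.7 -286.   188.7]
```

View pics/o_wrist.png

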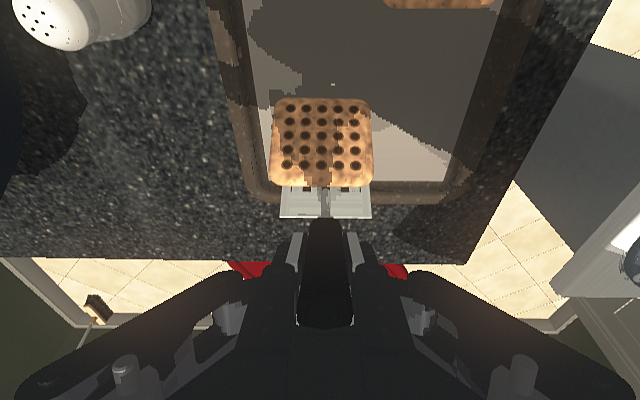

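View pics/o_scene.png

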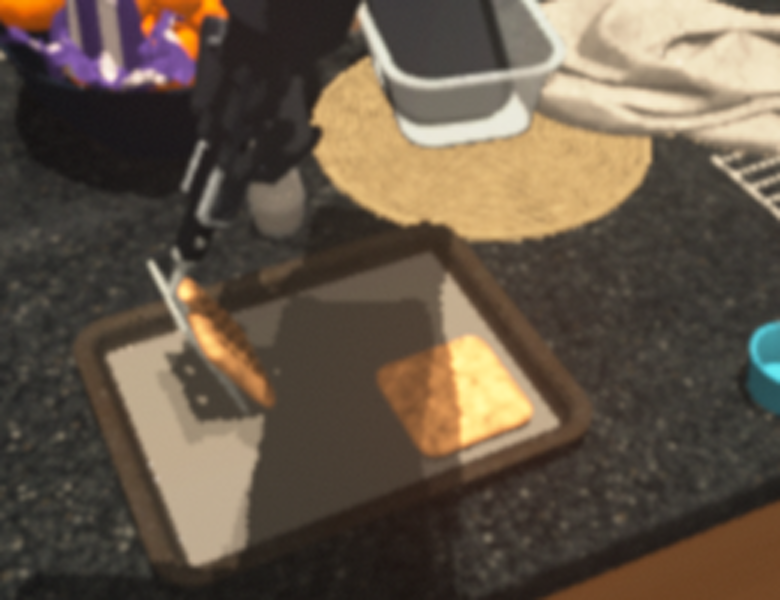

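Call:
carry_out:
  steps:
    - [14.2,0.2,-4.8,0.001,-0.0617,0,0]
    - [14.2,0.2,-4.8,0.001,-0.0617,0,0]
    - [14.2,0.2,-4.8,0.001,-0.0617,0,0]
    - [14.2,0.2,-4.8,0.001,-0.0617,0,0]
    - [14.2,0.2,-4.8,0.001,-0.0617,0,0]
    - [14.2,0.2,-4.8,0.001,-0.0617,0,0]

```text
clock: 19.55
position: [548.2, -259.9, 204.3]
orientation: [[0.025, -1.0, -0.016], [-0.689, -0.029, 0.724], [-0.724, -0.008, -0.69]]
force: [-0.3, 0.3, -0.9]
finger_gap: 0.217
```

Run:
```python
from h import *
d=T("wrist");cv2.imwrite("pics/p_wrist.png",d["img"][:,:,::-1])
d=T("scene");cv2.imwrite("pics/p_scene.png",cv2.resize(d["img"][120:320,190:450,::-1],None,fx=3,fy=3,interpolation=cv2.INTER_CUBIC))
o=readout.get_obs();print(o["clock"],o["joints"])
A=pose();e,tip=report(A)
D=tpose(-89,100,[545,-160,11],0); rows(A,D,4)
```

```text
19.65 [-0.6634  0.7754  0.3895  1.7738  0.5955 -2.4481]
turner heading,pitch,roll [  97.418    88.8772 -173.7694] tip [ 544.4314 -154.4873    9.4362]
4 x [8.76, 0.16, -3.7] [0.0013, -0.0388, 0.0001] |step 9.5 mm 2.22 deg
  mid [ 548. -278.  193.] end [ 547.8 -295.1  184.1]
```

View pics/p_wrist.png

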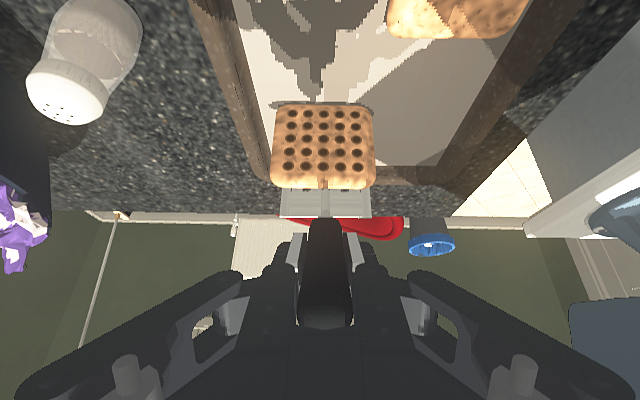

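View pics/p_scene.png

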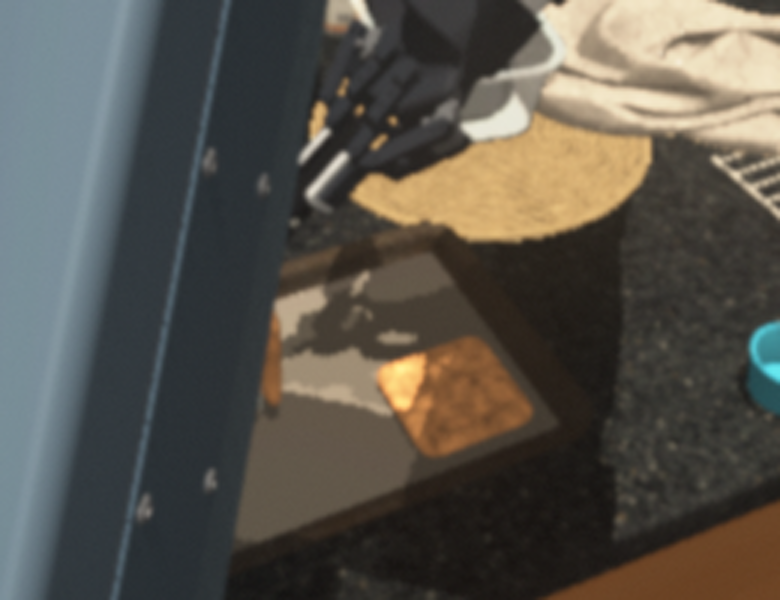

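Call:
carry_out:
  steps:
    - [10,0.2,-4,0.001,-0.045,0,0]
    - [10,0.2,-4,0.001,-0.045,0,0]
    - [10,0.2,-4,0.001,-0.045,0,0]
    - [10,0.2,-4,0.001,-0.045,0,0]

```text
clock: 20.05
position: [548.7, -297.3, 184.2]
orientation: [[0.023, -1.0, -0.016], [-0.55, -0.026, 0.835], [-0.835, -0.01, -0.55]]
force: [0.4, 0.3, -1.4]
finger_gap: 0.222
```

Run:
```python
from h import *
d=T("wrist");cv2.imwrite("pics/q_wrist.png",d["img"][:,:,::-1])
o=readout.get_obs();print(o["clock"],o["joints"])
A=pose();W=A@X;print(W[:3,0],(W@[50,0,0,1])[:3])
```

```text
20.1 [-0.7307  0.9466  0.5654  1.9973  0.6591 -2.621 ]
[-0.003   0.1994 -0.9799] [ 544.86   -158.8935   12.1127]
```

View pics/q_wrist.png

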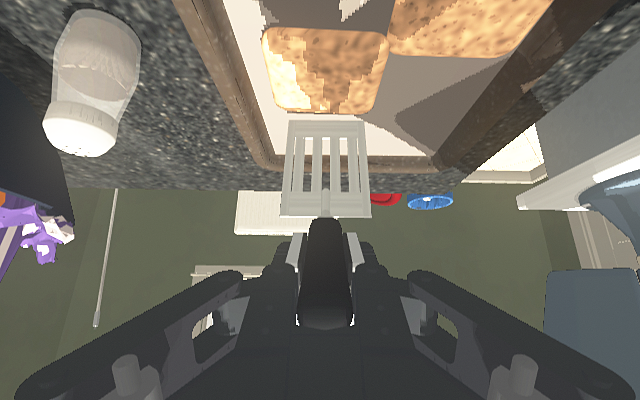

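Run:
```python
from h import *
A=pose();R=A[:3,:3]
print("up",R.T@[0,10,0],R.T@[0,0,60])
B=A.copy();B[:3,3]+=[0,10,80]
M=tpose(-90,45,[540,-280,110],0)
def show(P):
    for p in P[::2]:
        W=p@X;print("tip",(W@[50,0,0,1])[:3],"back",(W@[-50,0,0,1])[:3],"tcp",p[:3,3])
show(rows(B,M,12))
C=tpose(-90,0,[532,-575,60],0)
show(rows(M,C,18))
d=T("top");im=cv2.imread("pics/a_top.png")
for p in [(50,35),(50,-35),(-50,-35),(-50,35)]:
    w=np.array([532+p[1],-525-p[0],0]);q=proj(d,w)[0];cv2.circle(im,tuple(int(round(v)) for v in q),1,(0,0,255),-1)
q=proj(d,[532,-389,92])[0];cv2.circle(im,tuple(int(round(v)) for v in q),1,(255,0,255),-1)
cv2.imwrite("pics/r_top.png",cv2.resize(im[150:330,290:550],None,fx=3,fy=3))
```

```text
up [-5.4608 -0.2505  8.3736] [-50.2496  -0.4642 -32.7836]
12 x [-8.03, 0.51, -1.09] [0.0001, 0.0822, 0.0016] |step 8.1 mm 4.71 deg
  mid [ 544. -259.  300.] end [ 540.5 -215.7  320. ]
tip [ 544.86   -148.8935   92.1127] back [ 545.1626 -168.8305  190.1046] tcp [ 547.9767 -288.4718  261.5714]
tip [ 544.23   -170.9832   85.8773] back [ 544.3461 -174.6194  185.8111] tcp [ 546.6794 -280.9634  275.8942]
tip [ 543.5353 -193.7933   83.3389] back [ 543.5159 -181.0302  182.5211] tcp [ 545.389  -271.2089  288.7933]
tip [ 542.7689 -216.7092   84.5655] back [ 542.6687 -187.8904  180.3229] tcp [ 544.1147 -259.4714  299.9203]
tip [ 541.9258 -239.1132   89.5235] back [ 541.8018 -195.0153  179.2752] tcp [ 542.8651 -246.0678  308.9748]
tip [ 541.0031 -260.4013   98.0787] back [ 540.9128 -202.2128  179.4058] tcp [ 541.6483 -231.3596  315.7121]
tip [ 540. -280.  110.] back [ 540.     -209.2893  180.7107] tcp [ 540.4715 -215.7437  319.95  ]
18 x [5.62, 0.49, 11.72] [-0.0004, 0.0436, 0.0] |step 13.0 mm 2.50 deg
  mid [ 536. -283.  225.] end [ 532.5 -381.1  163. ]
tip [ 540. -280.  110.] back [ 540.     -
[... 312 characters left out ...]
ck [ 537.3333 -286.174   117.4849] tcp [ 537.8048 -256.3707  253.6503]
tip [ 536.4444 -405.7769   58.8768] back [ 536.4444 -315.1461  101.1387] tcp [ 536.9159 -273.5886  234.1884]
tip [ 535.5556 -439.4019   53.1777] back [ 535.5556 -345.4326   87.3797] tcp [ 536.027  -292.4372  216.3012]
tip [ 534.6667 -473.3956   50.4309] back [ 534.6667 -376.803    76.3128] tcp [ 535.1381 -312.773   200.1248]
tip [ 533.7778 -507.4994   50.6572] back [ 533.7778 -409.0186   68.022 ] tcp [ 534.2492 -334.4413  185.7823]
tip [ 532.8889 -541.4536   53.855 ] back [ 532.8889 -441.8342   62.5706] tcp [ 533.3603 -357.2772  173.3829]
tip [ 532. -575.   60.] back [ 532. -475.   60.] tcp [ 532.4715 -381.1069  163.021 ]
```

View pics/r_top.png

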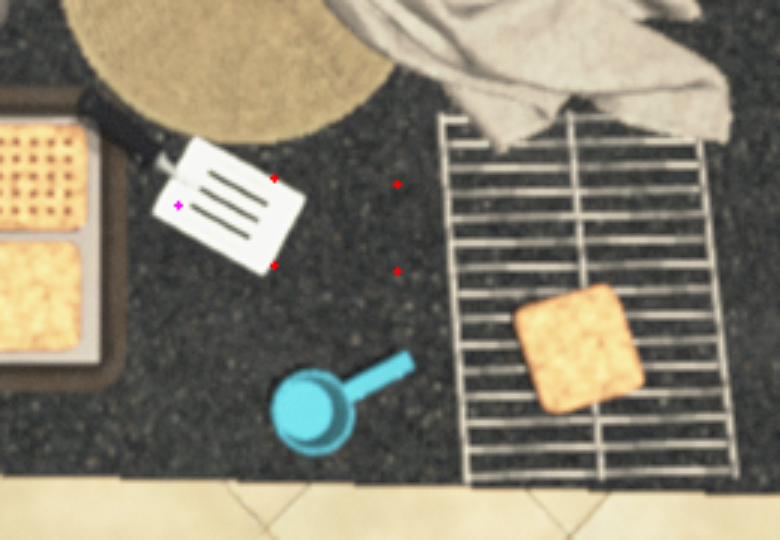

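Call:
carry_out:
  steps:
    - [-2.8,-0.1,4.2,0,0,0,0]
    - [-2.8,-0.1,4.2,0,0,0,0]
    - [-8.4,0,-5.5,0,0,0,0]
    - [-8.4,0,-5.5,0,0,0,0]
    - [-8.4,0,-5.5,0,0,0,0]
    - [-8.4,0,-5.5,0,0,0,0]
    - [-8.4,0,-5.5,0,0,0,0]
    - [-8.4,0,-5.5,0,0,0,0]
    - [-8.4,0,-5.5,0,0,0,0]
    - [-8.4,0,-5.5,0,0,0,0]

```text
clock: 21.15
position: [547.2, -288.4, 264.4]
orientation: [[0.021, -1.0, -0.014], [-0.548, -0.023, 0.836], [-0.836, -0.01, -0.549]]
force: [-0.3, -0.2, -0.9]
finger_gap: 0.216
```

Run:
```python
from h import *
for n in ["wrist","top"]:
  d=T(n);cv2.imwrite(f"pics/s_{n}.png",d["img"][:,:,::-1])
A=pose()
M=tpose(-90,45,[540,-280,110],0);rows(A,M,12)
```

```text
12 x [-7.87, 0.45, -0.84] [-0.0002, 0.0818, 0.0016] |step 7.9 mm 4.69 deg
  mid [ 544. -259.  302.] end [ 540.5 -215.7  320. ]
```

View pics/s_wrist.png

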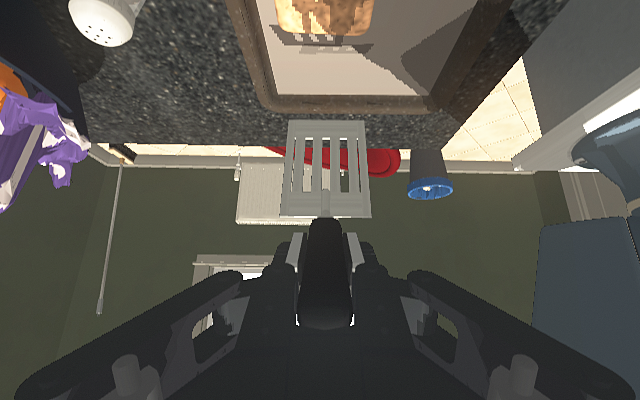

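View pics/s_top.png

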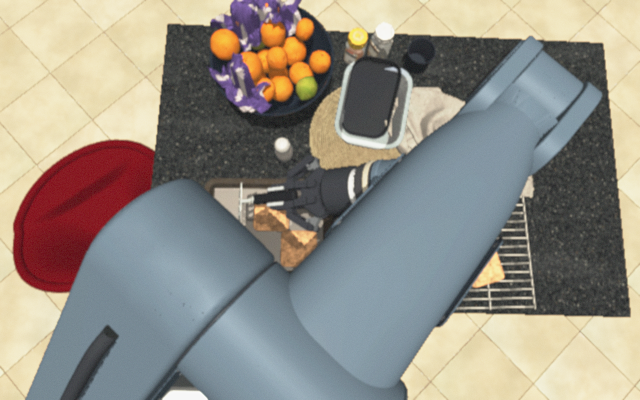

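Call:
carry_out:
  steps:
    - [-7.9,0.4,-0.8,0,0.0818,0.0016,0]
    - [-7.9,0.4,-0.8,0,0.0818,0.0016,0]
    - [-7.9,0.4,-0.8,0,0.0818,0.0016,0]
    - [-7.9,0.4,-0.8,0,0.0818,0.0016,0]
    - [-7.9,0.4,-0.8,0,0.0818,0.0016,0]
    - [-7.9,0.4,-0.8,0,0.0818,0.0016,0]
    - [-7.9,0.4,-0.8,0,0.0818,0.0016,0]
    - [-7.9,0.4,-0.8,0,0.0818,0.0016,0]
    - [-7.9,0.4,-0.8,0,0.0818,0.0016,0]
    - [-7.9,0.4,-0.8,0,0.0818,0.0016,0]
    - [-7.9,0.4,-0.8,0,0.0818,0.0016,0]
    - [-7.9,0.4,-0.8,0,0.0818,0.0016,0]
    - [0,0,0,0,0,0,0]

```text
clock: 22.55
position: [540.7, -213.1, 319.0]
orientation: [[0.01, -1.0, 0.001], [-1.0, -0.01, 0.007], [-0.007, -0.001, -1.0]]
force: [-0.1, -0.2, -0.9]
finger_gap: 0.219
```

Run:
```python
from h import *
for n in ["wrist","scene"]:
  d=T(n);cv2.imwrite(f"pics/t_{n}.png",d["img"][:,:,::-1])
A=pose();report(A);o=readout.get_obs();print(o["joints"],o["clock"])
C=tpose(-90,0,[532,-575,60],0);rows(A,C,18)
```

```text
turner heading,pitch,roll [-89.9314  45.1999   0.07  ] tip [ 540.618  -277.9389  108.091 ]
[-0.3813  0.3357  0.1609  1.3993  0.0095 -1.9607] 22.65
18 x [5.74, 0.52, 11.65] [-0.0004, 0.0438, 0.0] |step 13.0 mm 2.51 deg
  mid [ 537. -282.  224.] end [ 532.5 -381.1  163. ]
```

View pics/t_wrist.png

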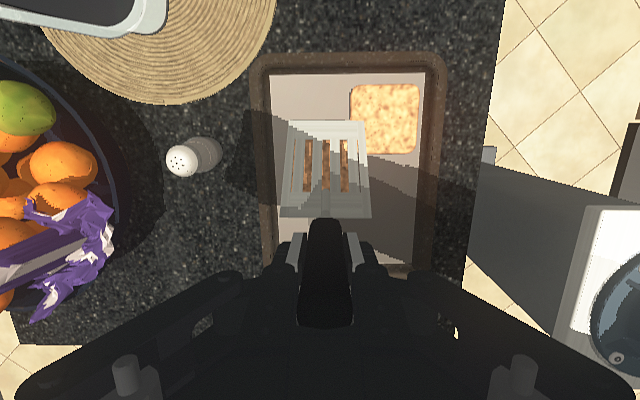

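View pics/t_scene.png

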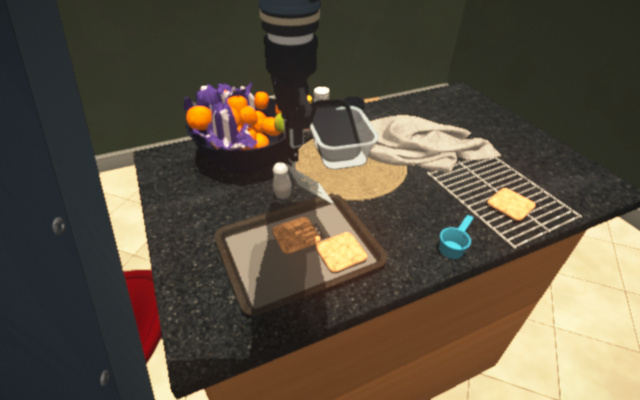

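Call:
carry_out:
  steps:
    - [5.7,0.5,11.6,0,0.0438,0,0]
    - [5.7,0.5,11.6,0,0.0438,0,0]
    - [5.7,0.5,11.6,0,0.0438,0,0]
    - [5.7,0.5,11.6,0,0.0438,0,0]
    - [5.7,0.5,11.6,0,0.0438,0,0]
    - [5.7,0.5,11.6,0,0.0438,0,0]
    - [5.7,0.5,11.6,0,0.0438,0,0]
    - [5.7,0.5,11.6,0,0.0438,0,0]
    - [5.7,0.5,11.6,0,0.0438,0,0]
    - [5.7,0.5,11.6,0,0.0438,0,0]
    - [5.7,0.5,11.6,0,0.0438,0,0]
    - [5.7,0.5,11.6,0,0.0438,0,0]
    - [5.7,0.5,11.6,0,0.0438,0,0]
    - [5.7,0.5,11.6,0,0.0438,0,0]
    - [5.7,0.5,11.6,0,0.0438,0,0]
    - [5.7,0.5,11.6,0,0.0438,0,0]
    - [5.7,0.5,11.6,0,0.0438,0,0]
    - [5.7,0.5,11.6,0,0.0438,0,0]
    - [0,0,0,0,0,0,0]

```text
clock: 24.55
position: [532.0, -382.0, 161.2]
orientation: [[0.006, -1.0, 0.002], [-0.712, -0.006, -0.702], [0.702, 0.003, -0.713]]
force: [-0.3, 0.9, -1.9]
finger_gap: 0.222
```

Run:
```python
from h import *
for n in ["wrist"]:
  d=T(n);cv2.imwrite(f"pics/u_{n}.png",d["img"][:,:,::-1])
A=pose();report(A);o=readout.get_obs();print(o["joints"],o["clock"])
C=tpose(-90,0,[532,-575,4],0);rows(A,C,10)
```

```text
turner heading,pitch,roll [-89.9719   0.1121   0.2271] tip [ 532.4012 -575.2727   58.5334]
[-0.3881  0.4079 -0.3749  0.4288 -0.7047 -2.0993] 24.6
10 x [-3.89, -0.03, 3.88] [-0.0003, 0.0002, -0.0002] |step 5.5 mm 0.03 deg
  mid [ 532. -381.  134.] end [ 532.5 -381.1  107. ]
```

View pics/u_wrist.png

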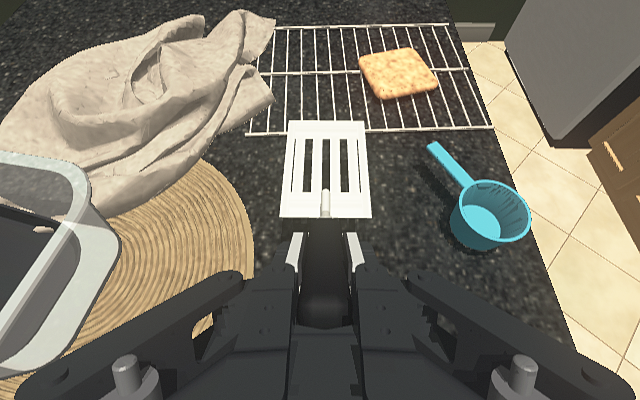

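Call:
carry_out:
  steps:
    - [-3.9,0,3.9,0,0,0,0]
    - [-3.9,0,3.9,0,0,0,0]
    - [-3.9,0,3.9,0,0,0,0]
    - [-3.9,0,3.9,0,0,0,0]
    - [-3.9,0,3.9,0,0,0,0]
    - [-3.9,0,3.9,0,0,0,0]
    - [-3.9,0,3.9,0,0,0,0]
    - [-3.9,0,3.9,0,0,0,0]
    - [-3.9,0,3.9,0,0,0,0]
    - [-3.0,0,3.0,0,0,0,0]
    - [0,0,0,0,0,0,0]
    - [0,0,0,0,0,0,0]

```text
clock: 25.8
position: [533.4, -380.8, 109.8]
orientation: [[0.005, -1.0, 0.006], [-0.711, -0.007, -0.703], [0.703, -0.001, -0.711]]
force: [-0.1, 0.1, 0.0]
finger_gap: 0.224
```

Call:
carry_out:
  steps:
    - [-0.7,0,0.7,0,0,0,0]
    - [-0.7,0,0.7,0,0,0,0]
    - [0,0,0,0,0,0,0]

```text
clock: 26.1
position: [533.4, -380.7, 107.9]
orientation: [[0.004, -1.0, 0.006], [-0.711, -0.007, -0.703], [0.703, -0.001, -0.711]]
force: [0.1, -0.5, -2.0]
finger_gap: 0.217
```

Call:
carry_out:
  steps:
    - [-0.7,0,0.7,0,0,0,0]
    - [0,0,0,0,0,0,0]

```text
clock: 26.3
position: [533.4, -380.7, 106.8]
orientation: [[0.005, -1.0, 0.006], [-0.711, -0.007, -0.703], [0.703, -0.001, -0.711]]
force: [0.5, -0.7, -0.7]
finger_gap: 0.223
```

Call:
carry_out:
  steps:
    - [-0.7,0,0.7,0,0,0,0]
    - [0,0,0,0,0,0,0]

```text
clock: 26.5
position: [533.3, -380.7, 105.8]
orientation: [[0.005, -1.0, 0.006], [-0.711, -0.007, -0.703], [0.703, -0.001, -0.711]]
force: [-1.1, 0.4, -2.1]
finger_gap: 0.221
```

Call:
carry_out:
  steps:
    - [-0.7,0,0.7,0,0,0,0]
    - [-0.7,0,0.7,0,0,0,0]
    - [0,0,0,0,0,0,0]

```text
clock: 26.8
position: [533.3, -380.7, 103.7]
orientation: [[0.005, -1.0, 0.005], [-0.711, -0.007, -0.703], [0.703, -0.001, -0.711]]
force: [0.7, 0.4, -0.8]
finger_gap: 0.219
```

Call:
carry_out:
  steps:
    - [-0.7,0,0.7,0,0,0,0]
    - [0,0,0,0,0,0,0]

```text
clock: 27.0
position: [533.5, -380.8, 103.1]
orientation: [[0.004, -1.0, 0.006], [-0.71, -0.007, -0.704], [0.704, -0.001, -0.71]]
force: [0.9, 0.4, -0.4]
finger_gap: 0.22
```

Call:
carry_out:
  steps:
    - [-0.4,0,0.4,0,0,0,0]
    - [0,0,0,0,0,0,0]

```text
clock: 27.2
position: [533.5, -380.8, 102.7]
orientation: [[0.004, -1.0, 0.006], [-0.71, -0.007, -0.704], [0.704, -0.001, -0.71]]
force: [-0.3, 0.6, 1.4]
finger_gap: 0.22
```

Call:
carry_out:
  steps:
    - [-0.5,0,0.5,0,0,0,0]
    - [0,0,0,0,0,0,0]

```text
clock: 27.4
position: [533.7, -380.8, 102.3]
orientation: [[0.004, -1.0, 0.006], [-0.71, -0.007, -0.704], [0.704, -0.001, -0.71]]
force: [-1.3, 2.8, 4.1]
finger_gap: 0.219
```

Call:
carry_out:
  steps:
    - [0,0,0,0,0,0,26]
    - [0,0,0,0,0,0,32]
    - [0,0,0,0,0,0,40]
    - [0,0,0,0,0,0,60]
    - [0,0,0,0,0,0,85]
    - [0,0,0,0,0,0,85]
    - [0,0,0,0,0,0,85]
    - [0,0,0,0,0,0,85]

```text
clock: 28.2
position: [533.4, -380.7, 101.7]
orientation: [[0.005, -1.0, 0.006], [-0.711, -0.007, -0.703], [0.703, -0.001, -0.711]]
force: [-0.1, 0.2, 0.8]
finger_gap: 0.993
```

Run:
```python
from h import *
for n in ["wrist"]:
  d=T(n);cv2.imwrite(f"pics/v_{n}.png",d["img"][:,:,::-1])
```

```text
(no output)
```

View pics/v_wrist.png

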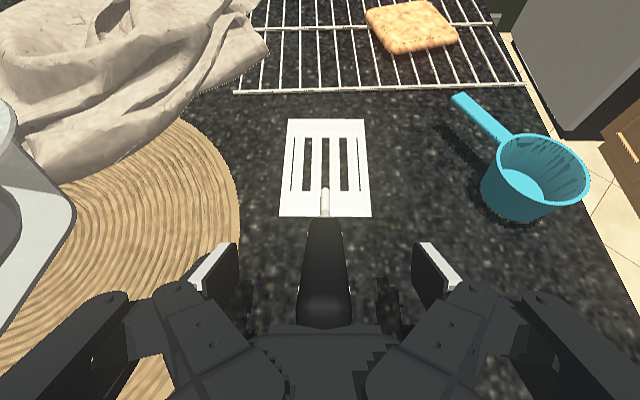

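Released; the turner stands flat. I'll retreat along the tool axis, then up, so the cameras can see.

Call:
carry_out:
  steps:
    - [0,0,-6,0,0,0,85]
    - [0,0,-12,0,0,0,85]
    - [0,0,-16,0,0,0,85]
    - [0,0,-16,0,0,0,85]
    - [0,0,-16,0,0,0,85]
    - [0,0,-16,0,0,0,85]
    - [0,0,-16,0,0,0,85]
    - [0,0,-16,0,0,0,85]
    - [12,0,-12,0,0,0,85]
    - [20,0,-20,0,0,0,85]
    - [20,0,-20,0,0,0,85]
    - [20,0,-20,0,0,0,85]
    - [20,0,-20,0,0,0,85]
    - [0,0,-30,0,0,0,85]
    - [0,0,-30,0,0,0,85]
    - [0,0,-30,0,0,0,85]
    - [0,0,-30,0,0,0,85]
    - [0,0,-30,0,0,0,85]
    - [0,0,-15,0,0,0,85]
    - [0,0,0,0,0,0,85]

```text
clock: 30.25
position: [532.2, -183.8, 431.9]
orientation: [[0.004, -1.0, 0.009], [-0.711, -0.009, -0.704], [0.704, -0.004, -0.711]]
force: [-0.0, -0.1, -0.3]
finger_gap: 0.988
```

Run:
```python
from h import *
for n in ["top","scene","wrist"]:
  d=T(n);cv2.imwrite(f"pics/w_{n}.png",d["img"][:,:,::-1])
```

```text
(no output)
```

View pics/w_top.png

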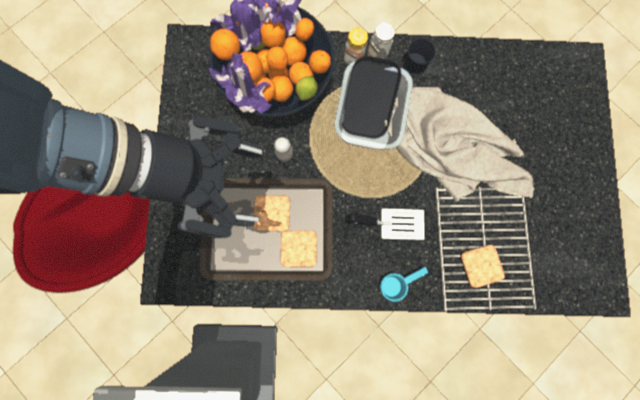

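View pics/w_scene.png

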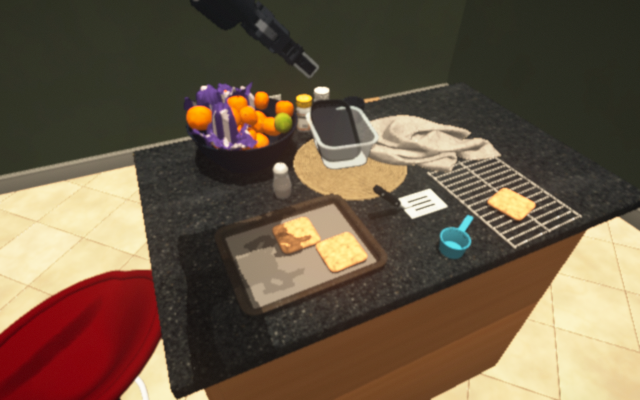

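View pics/w_wrist.png

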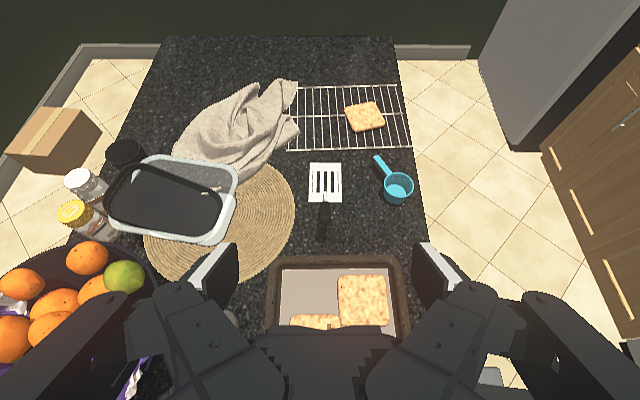

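Run:
```python
from h import *
im=cv2.imread("pics/w_scene.png")[165:315,210:420];cv2.imwrite("pics/x1.png",cv2.resize(im,None,fx=3.8,fy=3.8,interpolation=cv2.INTER_CUBIC))
im=cv2.imread("pics/w_top.png")[160:290,195:445];cv2.imwrite("pics/x2.png",cv2.resize(im,None,fx=3.2,fy=3.2,interpolation=cv2.INTER_CUBIC))
a=cv2.imread("pics/a_top.png");b=cv2.imread("pics/w_top.png");print(np.abs(a[225:275,280:325].astype(int)-b[225:275,280:325]).max(2).reshape(-1,45).mean(), np.abs(a[135:165,270:300].astype(int)-b[135:165,270:300]).max())
```

```text
5.172444444444444 17
```

View pics/x1.png

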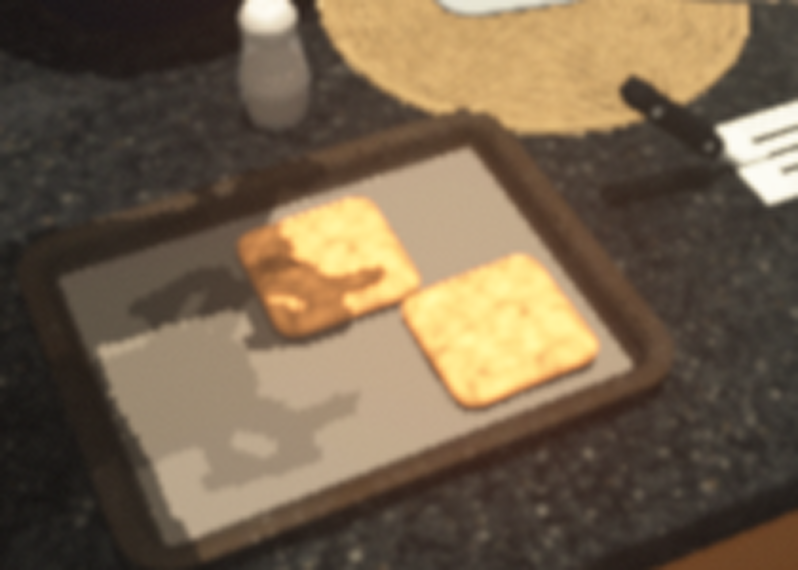

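View pics/x2.png

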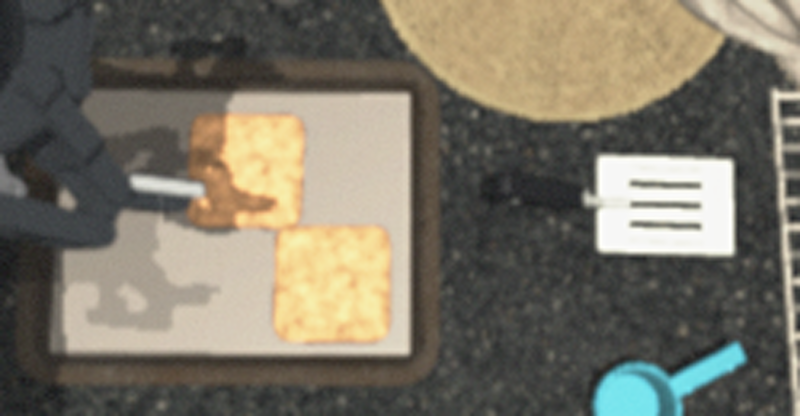

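Call:
carry_out:
  steps:
    - [0,0,0,0,-0.095,0,85]
    - [0,0,0,0,-0.095,0,85]
    - [0,0,0,0,-0.095,0,85]
    - [0,0,0,0,-0.095,0,85]
    - [0,0,0,0,-0.095,0,85]
    - [0,0,0,0,-0.095,0,85]
    - [0,0,0,0,-0.095,0,85]
    - [0,0,0,0,-0.095,0,85]
    - [0,0,0,0,0,0,85]

```text
clock: 31.3
position: [531.4, -187.2, 428.9]
orientation: [[0.004, -1.0, -0.001], [-1.0, -0.004, -0.018], [0.018, 0.001, -1.0]]
force: [0.1, -1.4, -0.8]
finger_gap: 0.995
```

Run:
```python
from h import *
o=readout.get_obs();d=T("wrist");cv2.imwrite("pics/y_wrist.png",d["img"][:,:,::-1])
```

```text
(no output)
```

View pics/y_wrist.png

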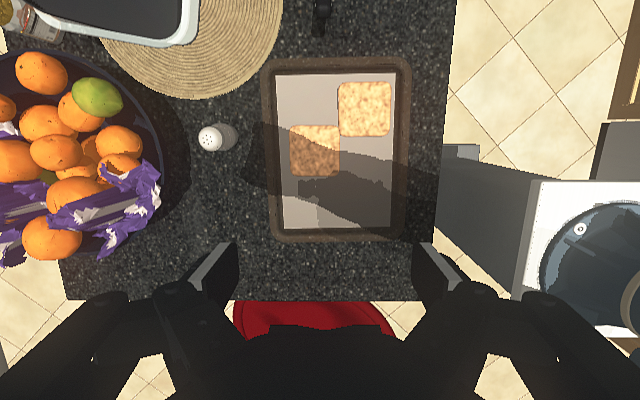

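Run:
```python
from h import *
o=readout.get_obs();d=T("wrist");w=wristcam(d,o)
im=d["img"][70:190,265:405,::-1];cv2.imwrite("pics/z.png",cv2.resize(im,None,fx=5,fy=5,interpolation=cv2.INTER_CUBIC))
t=T("top");cv2.imwrite("pics/z_top.png",cv2.resize(t["img"][180:280,230:350,::-1],None,fx=5,fy=5,interpolation=cv2.INTER_CUBIC))
```

```text
(no output)
```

View pics/z.png

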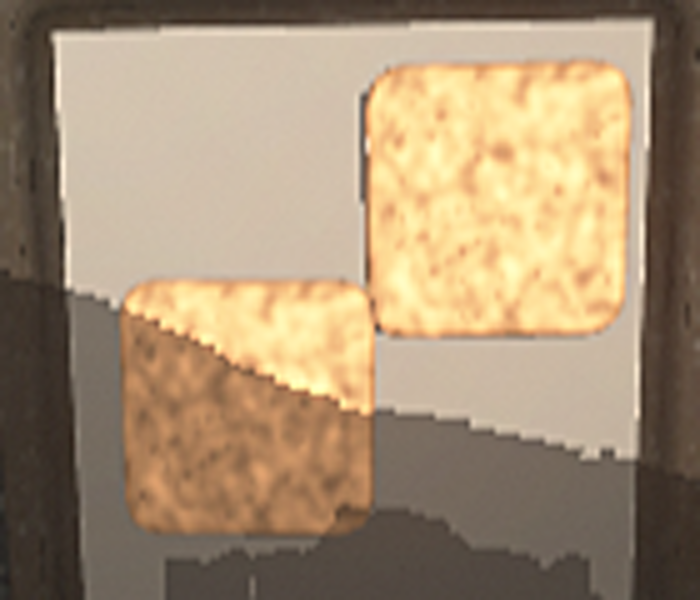

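View pics/z_top.png

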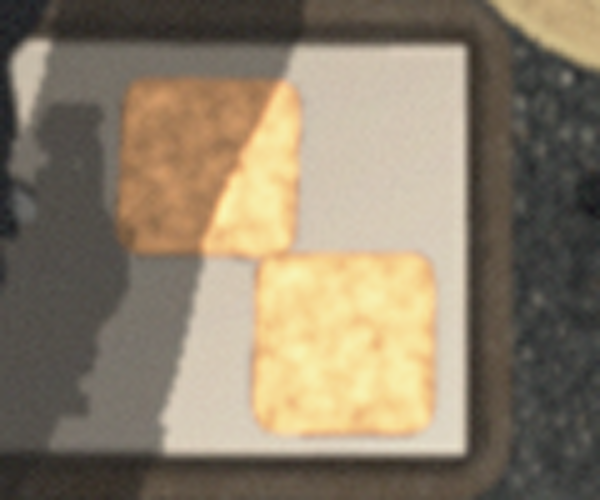

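Run:
```python
from h import *
o=readout.get_obs();d=T("wrist");w=wristcam(d,o);t=T("top")
f=lambda x,y:(x/5+265-.4,y/5+70-.4)
g=lambda x,y:(x/5+230-.4,y/5+180-.4)
def box(cam,F,x0,y0,x1,y1,z=18):
    L=at(cam,F(x0,(y0+y1)/2),z);R=at(cam,F(x1,(y0+y1)/2),z);U=at(cam,F((x0+x1)/2,y0),z);D=at(cam,F((x0+x1)/2,y1),z)
    print("L",L[:2],"R",R[:2],"U",U[:2],"D",D[:2],"sizes",np.linalg.norm(L-R),np.linalg.norm(U-D))
box(w,f,122,280,375,535);box(w,f,366,62,632,337)
box(t,g,119,77,300,254);box(t,g,253,252,436,435)
```

```text
L [ 590.722  -212.1373] R [ 507.1224 -212.7394] U [ 548.8715 -253.2792] D [ 548.9737 -169.8651] sizes 83.60178251532817 83.41407747211036
L [ 511.288  -278.4894] R [ 426.2782 -279.0996] U [ 470.4296 -319.9496] D [ 467.0623 -235.8169] sizes 85.01195240249825 84.2000489428932
L [ 546.5217 -173.1218] R [ 549.2645 -257.2762] U [ 589.8648 -213.152 ] D [ 506.5388 -217.0904] sizes 84.19911518773709 83.41899238485621
L [ 465.9288 -238.9807] R [ 468.4253 -323.1898] U [ 509.4121 -279.5022] D [ 425.5766 -282.5192] sizes 84.24615204611388 83.88972084207548
```

Run:
```python
from h import *
A=pose()
a=np.radians(60);z=np.array([0,-np.sin(a),-np.cos(a)]);y=np.array([-1,0,0.]);C=np.eye(4);C[:3,:3]=np.c_[np.cross(y,z),y,z];C[:3,3]=[512,-61,125]
P=rows(A,C,16)
for p in P[::3]: print(p[:3,3],p[:3,3]+73*p[:3,2])
s=T("scene");g=lambda p:(p[0]/3.8+210-.3,p[1]/3.8+165-.3)
for ps in [[(240,237),(370,195),(420,280),(290,337)],[(403,300),(528,254),(600,355),(475,408)]]:
  q=np.array([at(s,g(p),18) for p in ps]);print(q[:,:2].tolist(),q.mean(0))
```

```text
16 x [-16.68, 1.17, 13.56] [-0.0003, 0.0641, 0.0004] |step 21.5 mm 3.67 deg
  mid [522. -83. 294.] end [512. -61. 125.]
[ 531.582  -184.8253  429.9356] [ 531.6326 -186.4098  356.9528]
[ 527.7412 -138.5354  385.18  ] [ 527.8279 -154.0375  313.845 ]
[ 523.9907 -101.6461  332.4004] [ 524.0926 -130.4944  265.3425]
[520.3212 -75.5177 273.5412] [ 520.4168 -116.6489  213.2319]
[516.7203 -61.1137 210.7708] [ 516.7883 -113.0119  159.4329]
[513.1733 -58.9656 146.4017] [ 513.1934 -119.7178  105.9275]
[[584.9667126578951, -173.5962816103335], [587.3003661527985, -254.06295633402243], [514.1713105899315, -253.11307073768558], [504.3330369547272, -173.5600912824019]] [ 547.6929 -213.5831   18.    ]
[[504.4250066094491, -238.64374344840417], [508.01936413770943, -316.6021504921358], [427.8192137169404, -317.4472471096825], [422.93107940725804, -242.4954311431544]] [ 465.7987 -278.7971   18.    ]
```

Call:
carry_out:
  steps:
    - [-16.7,1.2,13.6,0,0.0641,0,85]
    - [-16.7,1.2,13.6,0,0.0641,0,85]
    - [-16.7,1.2,13.6,0,0.0641,0,85]
    - [-16.7,1.2,13.6,0,0.0641,0,85]
    - [-16.7,1.2,13.6,0,0.0641,0,85]
    - [-16.7,1.2,13.6,0,0.0641,0,85]
    - [-16.7,1.2,13.6,0,0.0641,0,85]
    - [-16.7,1.2,13.6,0,0.0641,0,85]
    - [-16.7,1.2,13.6,0,0.0641,0,85]
    - [-16.7,1.2,13.6,0,0.0641,0,85]
    - [-16.7,1.2,13.6,0,0.0641,0,85]
    - [-16.7,1.2,13.6,0,0.0641,0,85]
    - [-16.7,1.2,13.6,0,0.0641,0,85]
    - [-16.7,1.2,13.6,0,0.0641,0,85]
    - [-16.7,1.2,13.6,0,0.0641,0,85]
    - [-16.7,1.2,13.6,0,0.0641,0,85]
    - [0,0,0,0,0,0,85]

```text
clock: 33.3
position: [510.7, -60.3, 121.8]
orientation: [[0.009, -1.0, 0.006], [-0.499, -0.009, -0.867], [0.867, 0.005, -0.499]]
force: [-0.0, 0.3, -0.0]
finger_gap: 0.996
```

Run:
```python
from h import *
o=readout.get_obs();print(o["clock"],o["position"]);d=T("wrist");cv2.imwrite("pics/aa.png",d["img"][:,:,::-1])
im=d["img"][60:260,200:460,::-1];cv2.imwrite("pics/ab.png",cv2.resize(im,None,fx=3,fy=3,interpolation=cv2.INTER_CUBIC))
```

```text
33.3 [510.6799 -60.2681 121.7769]
```

View pics/ab.png

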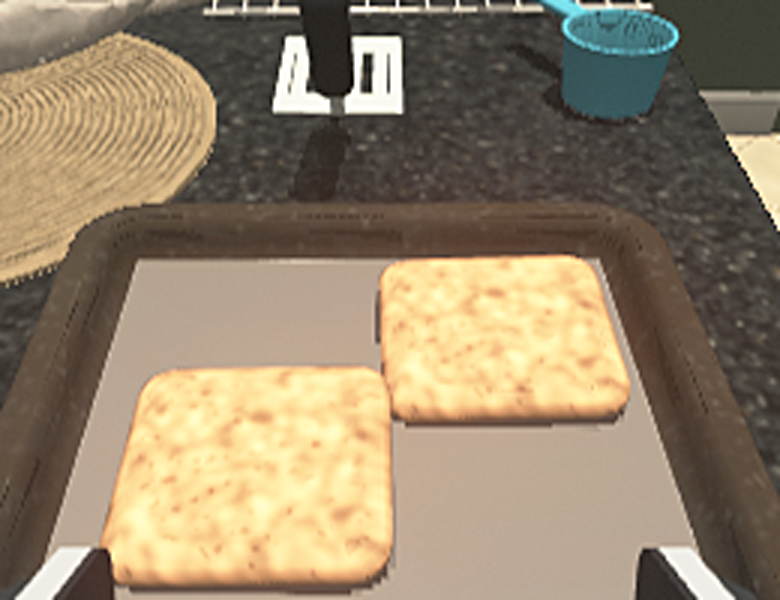

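Run:
```python
from h import *
o=readout.get_obs();d=T("wrist");w=wristcam(d,o)
f=lambda p:(p[0]/3+200-.33,p[1]/3+60-.33)
for z in (14,18):
 for ps in [[(147,370),(387,367),(393,581),(97,581)],[(379,258),(592,255),(632,412),(388,418)]]:
  q=np.array([at(w,f(p),z) for p in ps]);print(z,q[:,:2].tolist(),np.linalg.norm(q-np.roll(q,-1,0),axis=1))
```

```text
14 [[592.3149948678174, -256.25354717408356], [509.08188223005436, -258.8558283412424], [507.446622580245, -170.21102799700128], [589.1984198923547, -169.2728390278142]] [83.2738 88.6599 81.7572 87.0365]
14 [[512.2778009224929, -324.43096923405085], [426.2912937990077, -327.66853601808833], [428.07875813616596, -237.57114141841203], [508.7604531201253, -233.78457645961015]] [86.0474 90.1151 80.7705 90.7146]
18 [[590.7184533682394, -251.82568036947293], [509.13329449079566, -254.37643830388322], [507.5304117665102, -167.4867391138643], [587.6635842606382, -166.5671255888804]] [81.625  86.9045 80.1384 85.3133]
18 [[512.2659363687553, -318.65324015117164], [427.9818981697181, -321.826705519475], [429.73397204168157, -233.51317236051744], [508.81822943831435, -229.80157857322166]] [84.3438 88.3309 79.1713 88.9185]
```

Call:
carry_out:
  steps:
    - [0,0,-10,0,0,0,85]
    - [10,0,-20,0,0,0,85]
    - [20,0,-20,0,0,0,85]
    - [20,0,-20,0,0,0,85]
    - [20,0,-20,0,0,0,85]
    - [20,0,-20,0,0,0,85]
    - [10,0,-10,0,0,0,85]
    - [0,0,0,0,0,0,85]
    - [0,0,0,0,0,0,85]

```text
clock: 34.3
position: [511.3, -7.4, 272.4]
orientation: [[0.001, -1.0, 0.008], [-0.503, -0.007, -0.864], [0.864, -0.004, -0.503]]
force: [-0.3, -0.6, -0.3]
finger_gap: 0.994
```

Run:
```python
from h import *
o=readout.get_obs();print(o["clock"],o["position"],o["force"]);d=T("scene");cv2.imwrite("pics/ac.png",d["img"][:,:,::-1])
robot.job_done()
```

```text
34.3 [511.2967  -7.3809 272.3738] [-0.2862 -0.5581 -0.315 ]
the job is handed in; nothing more can be done
```

View pics/ac.png

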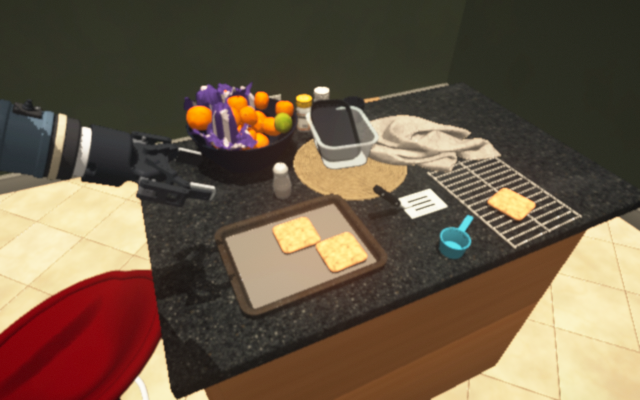

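The crispbread is turned: it lies dimples down in the tray, and the job was handed in at 34.3 s of the 70 s allowed. I slid the turner's blade under it against the right-hand (-y) rim and lifted it. I carried it to the middle of the tray and tipped it over low above the mat with a turn of the wrist. The fingers never touched it. The turner is back on the worktop right of the tray, blade flat, handle clear of the tray, and the arm has backed off with about zero force.

**Last checks:**
- The turned bread shows its plain face and lies flat, as far as the cameras can tell to 1–2 mm. Its centre is near (549, -212).
- The other bread is within about 1 mm of where it started, plain face still up. The salt shaker looks unmoved.

**Where measurements disagreed:** The turned bread lies right beside the other one, over about 15–20 mm of edge. From the top and overhead wrist views I measured about 2–3 mm of overlap, but the close oblique view showed the edges just meeting. If one bread were riding on the other, its edge would be about 5 mm higher. The side-length comparison in the close view showed no such lift, so I left it as it was.

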